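# Load two data loggers and wedge up the levelling carrier

### The arm

A 6-joint arm with a two-finger parallel gripper is mounted at the origin on the work surface. World frame = base frame: x ahead of the robot, y to its left, z up, the work surface at z = 0. Lengths are in m, angles in degrees, forces in N, time in s.
With the tool pointing down it reaches from about 0.35 to 0.875 m from the base axis. Payload 4.2 kg.
Tool frame: the origin (TCP) lies on the centre line of the jaws, within the pads' length; the fingertips stand 19 mm ahead of it and the grasp point (between the pads) is the TCP; x points along the fingers, y is the direction in which the jaws open and shut, and the axes are right-handed (so a half turn about x gives the same grasp; the last joint's range is limited). The gripper opens to 87 mm and grips with 3 to 60 N. Pads are 19 mm wide; open, the fingers measure 117 mm over their backs; the gripper's body (75 mm by 190 mm) begins 51 mm behind the grasp point.
Start: joints at [-51.704, 22.042, 0.453, 0, -68.411, -14.817], TCP at [0.249, -0.573, 0.242] pointing down, gripper open.
Joint ranges: [-179.83, 179.83], [-69.29, 118.12], [-61.27, 80.66], [-181.25, 117.63], [-171.15, -9.14], [-177.46, 177.46]. Speed limits (degrees/s): [159.86, 159.86, 180, 180, 180, 180].

### API

Orientations are given as a 3x3 rotation matrix whose columns are the frame's x, y, z axes.
In Python, from station import r, viewer, job, spotter gives the robot as it stands.
- The arm moves only by the tool play_rows, never from a script. Its argument "commands" is a list of rows, each an object of numbers: "fingers": the gripper command: -1 is fully open, 1 is shut, values between are in proportion; "tx", "ty", "tz": the shift along the tool's x, y, z normalised to -1 to 1, where 1 is 750 mm; "ax", "ay", "az": the turn, a rotation vector about the tool's x, y, z normalised to -1 to 1, where 1 is pi rad. In form: [{"fingers": .., "tx": .., "ty": .., "tz": .., "ax": .., "ay": .., "az": ..}, ...]. A call has 1 to 5 rows; each row is the pose to reach, as a shift and turn from the pose commanded when the call began, along the tool's axes at that moment, turning the shorter way round; what a row does not reach only later rows make up. A row lasts 1/12 s, in which the tool goes at most 41.7 mm and 7.16 degrees, less where a joint would pass 70% of its speed; a pose out of reach is approached as far as the arm can. A call with a number of a shift or a turn outside -1 to 1 is refused whole. A call with a gripper value outside its range is refused whole. The fingers move at their own pace and stop on an object; the grip force is fixed at half the most. Time passes only in rows, so rows that repeat a pose let the fingers close. It gives the time, the measured TCP pose, the force and the opening at its end, in the units of the state.
- r.sense(): the state, without advancing time (a new reading comes with each control period).
- viewer.capture(name): name is "side" or "top"; returns a dict with "image" (400x640x3 uint8, red, green, blue), "fx", "fy", "cx", "cy" (pixels), "R" (3x3) and "t" (3): a world point X has camera coordinates R X + t. Camera axes: x right, y down, z forward; pixel columns grow to the right and rows downward; lengths in m; the calibration is good to about 2 mm. A picture is of the moment at which its call begins. There is no depth.
- job.finish_job(): hands the job in, once; it reports no verdict.
Trained networks look in a picture, given as the dict that the camera call returned (one of the last four; its "shot" number tells which), for a name from the list of things; names that differ only in an ending like _2 or _b are one class to them, and where a whole thing is asked for, a point or a joint stands for the part that bears it (a point fixed in the world has none). Each returns a list of dicts, best first, with "score" (0 to 1); they miss things now and then, are a little off and sometimes report something else, mostly with a low value. They report only what shows in the picture. A call takes as long as a camera call. They do not tell look-alikes from the thing itself.
- spotter.find_in(name, picture): "uv" ([column, row] in pixels, amid what is visible of it).
- spotter.silhouettes(name, picture): "region" (400x640 bool, what is visible of it) and "uv" ([column, row] in pixels, amid what is visible of it).
The state is a dict: "time_s": time; "joints": joint angles; "joint_velocities": joint speeds; "effort": joint torques, N m; "tcp_pos": TCP position; "ee_rot": TCP orientation; "wrist_force": force on the tool from outside, world axes, zero at the start; "moment": the same for the moment, N m; "gripper_width": opening from 0.0 (shut) to 1.0 (fully open).
Only numpy, scipy, OpenCV 4.12 (cv2) and the standard library are available. Lean on these libraries where they do the work, as an engineer would, in place of code of your own. Each camera call takes 0.05 s, during which the arm holds its last target. There are 200 camera calls.

### The job

Put the blue logger upright, fully home, into the carrier's pocket one (one dot) and let go, and only after that the orange logger into pocket two (two dots). Then slide the orange wedge flat along the bench, thin end first, under the yellow lip of the carrier until the carrier just lifts off its base, by about 2 to 7 mm at the lip, and finish while still gripping the wedge there: do not let go, as a colleague will set the levelling foot. Leave the green logger in the rack and the other things on the bench alone.

Things in the scene. Friction and masses are not known exactly. Their poses are not given: they have to be found in the camera images.
- stand: Fixed levelling stand: grey base with two rails, under a hinged aluminium plate (the carrier, 150 mm wide, 8 mm thick; part of this body). Origin on the bench right under the carrier's yellow front lip; x points from the lip to the hinge, y left, z up. The lip faces the robot within 15 degrees. Under the lip, between the rails, the bench is free for y -73 to 73 mm, x up to 110 mm
- carrier (a joint): Hinge angle of the carrier plate, rad: 0 at rest on the base's rubber pads, grows as the lip rises; lip lift = 195 mm x angle (hinge 195 mm behind the lip, 20 mm above the bench). Only weight holds it down, about 4 N at the lip when loaded; it falls back if not supported
- lip (a point): Centre of the yellow lip, a round bar 8 mm thick, 150 mm long along stand y, on the carrier's free front edge (moves with it); at rest its centre is 20 mm and its underside 16 mm above the bench. A wedge flat on the bench, pointing along stand x, meets it when the tab's centre is 75 mm before it, and lifts it 0.22 mm per mm from there
- pocket1 (a point): Centre of the floor of pocket one, marked by one black dot on the plate in front of it: round hole of 27 mm diameter, 24 mm deep, in a grey block (50 x 130 mm) on the carrier; the block's top is 48 mm above the bench. 75 mm behind the lip, 35 mm to stand +y. Its axes are those of the carrier (z up, out of the hole)
- pocket2 (a point): The same for pocket two (two black dots), 35 mm to stand -y, 70 mm from pocket one
- logger_blue: Data logger with blue cap: steel cylinder 24 mm diameter, 70 mm tall, 80 g, the upper 20 mm coloured. Origin at the centre of its underside, z up along its axis. Starts upright in one of three holes (27 mm diameter, 24 mm deep, 55 mm apart in a row) of the black transport rack, 46 mm of it standing out
- logger_orange: Same logger with orange cap, in another hole of the rack
- logger_green: Same logger with green cap, in the remaining hole of the rack: stays there
- rack: Black transport rack, fixed: block 170 x 60 x 30 mm, origin at the centre of its underside, x along its row of three holes (at x -55, 0 and 55 mm); hole floors 6 mm above the bench, top 30 mm
- wedge: Orange wedge, about 0.15 kg, loose: 40 mm wide (y), x from -20 mm (heel) to 120 mm (thin end). Top level, 28 mm high, for x -20 to 20 mm, then slopes straight down to 6 mm at x 120. Black upright grip tab on the heel, 26 (x) x 18 (y) mm, from 28 to 70 mm height, over the origin. Origin on the underside; x points to the thin end, z up. Pushing it under the lip takes 5 to 15 N; it stays there
- meter: Black handheld meter, 130 x 60 x 26 mm, lying loose on the bench; origin at the centre of its underside
- mouse: Black computer mouse, 100 x 60 x 26 mm, loose; origin at the centre of its underside
- hygrometer: White thermo-hygrometer display, 28 x 110 x 85 mm, standing loose; origin at the centre of its underside
- screwdriver: Red-handled screwdriver lying loose on the bench along its own x
- cup: Blue mug, 80 mm diameter, 95 mm tall, standing loose; origin at the centre of its underside
Mind the look-alikes: they are no part of the job. What is shaped like the wedge but pink is not meant.

How it is judged (in metres and radians):
On the way, in this order (a step that is already met when the one before it is completed fails the run):
1. the blue logger stands home in pocket one, released, the orange one not yet in pocket two (horizontal distance between logger_blue and pocket1 below 0.005 m and z of logger_blue in the frame of pocket1 between -0.004 and 0.005 m and angle between logger_blue's own z axis and vertical below 0.15 rad and contact force between the arm and logger_blue below 0.1 N and distance between logger_orange and pocket2 above 0.03 m), for 0.2 s.
2. the orange logger stands home in pocket two, released (horizontal distance between logger_orange and pocket2 below 0.005 m and z of logger_orange in the frame of pocket2 between -0.004 and 0.005 m and angle between logger_orange's own z axis and vertical below 0.15 rad and contact force between the arm and logger_orange below 0.1 N), for 0.2 s.
3. the wedge alone lifts the carrier off its base (value of joint carrier between 0.008 and 0.041 rad and contact force between wedge and stand above 0.5 N and x of wedge in the frame of stand above -0.085 m and y of wedge in the frame of stand between -0.07 and 0.07 m and contact force between the arm and stand below 0.2 N), for 0.2 s.
At the end, for the whole second after the job is handed in: Both loggers home in their pockets (within 5 mm) and untouched; lip 1.6 to 8 mm above rest (0.008 to 0.041 rad), still, carried by the wedge alone, the wedge flat on the bench (within 6 mm) and still held by the fingers (over 1 N); arm off the stand; green logger in the rack (all of step 2 and all of step 3 and horizontal distance between logger_blue and pocket1 below 0.005 m and z of logger_blue in the frame of pocket1 between -0.004 and 0.005 m and angle between logger_blue's own z axis and vertical below 0.15 rad and contact force between the arm and logger_blue below 0.1 N and contact force between the fingers and wedge above 1 N and height (world z) of wedge below 0.006 m and angle between wedge's own z axis and vertical below 0.12 rad and velocity of joint carrier between -0.05 and 0.05 rad/s and linear speed of wedge below 0.02 m/s and distance of logger_green from where it was at the start of the episode below 0.012 m); the arm keeps its last pose, push and grip.
It fails at once if the carrier is heaved far up (lip over 14 mm) (value of joint carrier above 0.072 rad).
It fails at once if the green logger is taken out of the rack (distance of logger_green from where it was at the start of the episode above 0.03 m).
It fails at once if another loose thing on the bench is shoved more than 30 mm (distance of any of meter, mouse, hygrometer, screwdriver, cup from where it was at the start of the episode above 0.03 m).
It also fails if it takes over 72 s, if anything falls off the work surface, if the arm or the gripper's body presses on something with over 40 N, if the wrist force passes 120 N, or if a joint passes its speed limit or range.

## Working session

There is one attempt and no reset: what is moved stays moved. The work goes in short steps, Python scripts to look and compute and a tool call to move; the robot and the scene stay as the last step left them, time stands still between calls to the robot, and variables do not carry over. Pictures are saved under pics/ and viewed, about 8 in all and at most 12, crops included, and the job is handed in when it is done.

Besides the shell and the picture viewer there is one more tool, called after ">>>" as name(argument=value, ...), one argument or row to a line, values as JSON. play_rows: Moves the arm, as the interface text tells. Its arguments: {"type":"object","properties":{"commands":{"type":"array"}},"required":["commands"]}

```bash
mkdir -p pics
cat > h.py <<'E'
import numpy as np, cv2
from station import r, viewer, job, spotter
def cap(n): return viewer.capture(n)
def save(img,name): cv2.imwrite('pics/'+name+'.png',cv2.cvtColor(np.ascontiguousarray(img),cv2.COLOR_RGB2BGR))
def proj(p,X):
    c=np.asarray(p['R'])@np.asarray(X,float)+np.asarray(p['t']); return np.array([p['fx']*c[0]/c[2]+p['cx'],p['fy']*c[1]/c[2]+p['cy']])
def onz(p,uv,z):
    R=np.asarray(p['R']);t=np.asarray(p['t']);C=-R.T@t
    d=R.T@np.array([(uv[0]-p['cx'])/p['fx'],(uv[1]-p['cy'])/p['fy'],1]); return C+d*(z-C[2])/d[2]
E
python3 - <<'E'
from h import *
for n in('top','side'):
    p=cap(n); save(p['image'],n+'0'); R=np.asarray(p['R']);print(n,p['fx'],p['cx'],p['cy'],(-R.T@np.asarray(p['t'])).round(3),R.round(3).tolist())
    for k in['stand','lip','pocket1','pocket2','logger_blue','logger_orange','logger_green','rack','wedge','meter','mouse','hygrometer','screwdriver','cup']:
        print(k,[(np.round(d['uv']).tolist(),round(d['score'],2)) for d in spotter.find_in(k,p)][:4])
s=r.sense();print(s['tcp_pos'],np.round(s['ee_rot'],3).tolist(),s['time_s'])
E
```

```text
top 446.5823313634515 322.1182996633409 203.34054677141265 [ 0.463 -0.042  1.386] [[-0.013, -1.0, -0.026], [-0.997, 0.015, -0.073], [0.073, 0.025, -0.997]]
stand [([311.0, 169.0], 0.96), ([467.0, 227.0], 0.57)]
lip [([312.0, 173.0], 0.73), ([464.0, 177.0], 0.73)]
pocket1 [([312.0, 174.0], 0.65)]
pocket2 [([312.0, 174.0], 0.65)]
logger_blue []
logger_orange [([210.0, 206.0], 0.61)]
logger_green [([215.0, 227.0], 0.4)]
rack [([220.0, 227.0], 0.76)]
wedge [([416.0, 220.0], 0.97), ([480.0, 278.0], 0.9), ([267.0, 288.0], 0.69)]
meter [([417.0, 148.0], 0.7)]
mouse [([470.0, 226.0], 0.67), ([312.0, 168.0], 0.67)]
hygrometer [([204.0, 150.0], 0.76)]
screwdriver [([173.0, 209.0], 0.63)]
cup [([464.0, 175.0], 0.77)]
side 392.11740721320024 316.0459618472412 196.00212557722128 [0.006 0.599 0.756] [[-0.758, -0.652, -0.012], [-0.415, 0.496, -0.762], [0.503, -0.573, -0.647]]
stand [([276.0, 199.0], 0.87)]
lip [([279.0, 198.0], 0.79)]
pocket1 [([275.0, 200.0], 0.62)]
pocket2 [([275.0, 200.0], 0.62)]
logger_blue [([255.0, 296.0], 0.78)]
logger_orange [([215.0, 276.0], 0.76)]
logger_green [([235.0, 286.0], 0.49)]
rack [([242.0, 297.0], 0.57)]
wedge [([460.0, 162.0], 0.88), ([342.0, 298.0], 0.78), ([388.0, 172.0], 0.59)]
meter [([328.0, 148.0], 0.6)]
mouse [([416.0, 149.0], 0.69)]
hygrometer [([163.0, 246.0], 0.78)]
screwdriver [([165.0, 322.0], 0.65)]
cup [([376.0, 127.0], 0.65)]
[ 0.24901253 -0.57323151  0.24155662] [[0.0, -0.398, 0.917], [-0.0, 0.917, 0.398], [-1.0, -0.0, 0.0]] 1.5
```

Run:
```python
import cv2
a=cv2.imread('pics/top0.png')[110:330,140:520];cv2.imwrite('pics/tc.png',cv2.resize(a,None,fx=2.1,fy=2.1,interpolation=cv2.INTER_CUBIC))
```

```text
(no output)
```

View pics/tc.png

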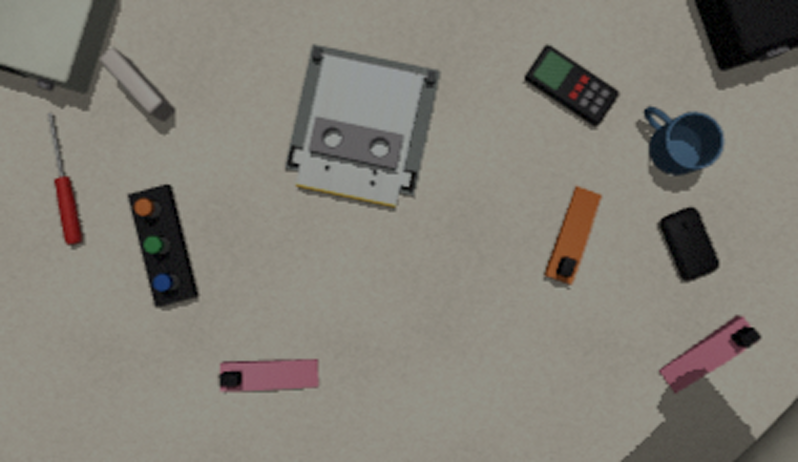

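View pics/side0.png

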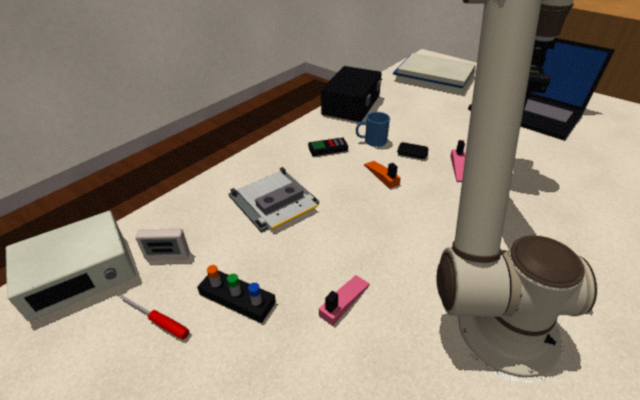

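The orange-coloured wedge is at top px (416,220) and side px (385,173). The pink look-alikes, at top (267,288) and (480,278), are not meant. The stand is at top (311,169) with its lip towards the robot. The rack holds orange, green and blue from far to near. Next I'll confirm the wedge in enlarged crops and fit the poses.

Run:
```python
from h import *
p=cap('top');I=p['image'];q=cap('side');J=q['image']
up=lambda a,f:cv2.resize(a,None,fx=f,fy=f,interpolation=cv2.INTER_CUBIC)
A=up(I[125:215,270:360],4.4); B=up(I[190:255,390:455],6.1)
C=up(J[160:235,225:325],3.9);D=up(J[150:195,355:405],6)
H=max(A.shape[0],B.shape[0]);
row=lambda a,b:np.hstack([cv2.copyMakeBorder(x,0,max(a.shape[0],b.shape[0])-x.shape[0],0,0,0) for x in(a,b)])
r1,r2=row(A,B),row(C,D[:292]);w=max(r1.shape[1],r2.shape[1])
o=np.vstack([cv2.copyMakeBorder(x,0,0,0,w-x.shape[1],0) for x in(r1,r2)])[:600];save(o[:, :800],'crop1');print(o.shape)
np.savez('p0.npz',I=I,J=J)
hsv=cv2.cvtColor(I,cv2.COLOR_RGB2HSV)
for n,(u,v) in dict(orange=(209,209),green=(213,227),blue=(217,245),wedge=(414,222),block=(310,178),plate=(313,155),lip=(306,203),rail=(283,160),bench=(360,200)).items(): print(n,I[v,u],hsv[v,u])
for n,(u,v) in dict(orange=(213,270),green=(233,280),blue=(254,288),wedge=(380,173)).items(): print('side',n,J[v,u],cv2.cvtColor(J,cv2.COLOR_RGB2HSV)[v,u])
```

```text
(600, 792, 3)
orange [137  80  42] [ 12 177 137]
green [43 95 54] [ 66 140  95]
blue [ 29  58 105] [109 185 105]
wedge [139  82  45] [ 12 172 139]
block [99 97 97] [ 0  5 99]
plate [147 151 151] [ 90   7 151]
lip [132 113  56] [ 23 147 132]
rail [82 85 83] [70  9 85]
bench [145 141 129] [ 23  28 145]
side orange [202  79   0] [ 12 255 202]
side green [  9 122  39] [ 68 236 122]
side blue [ 14  62 153] [110 232 153]
side wedge [155  54   0] [ 10 255 155]
```

View pics/crop1.png

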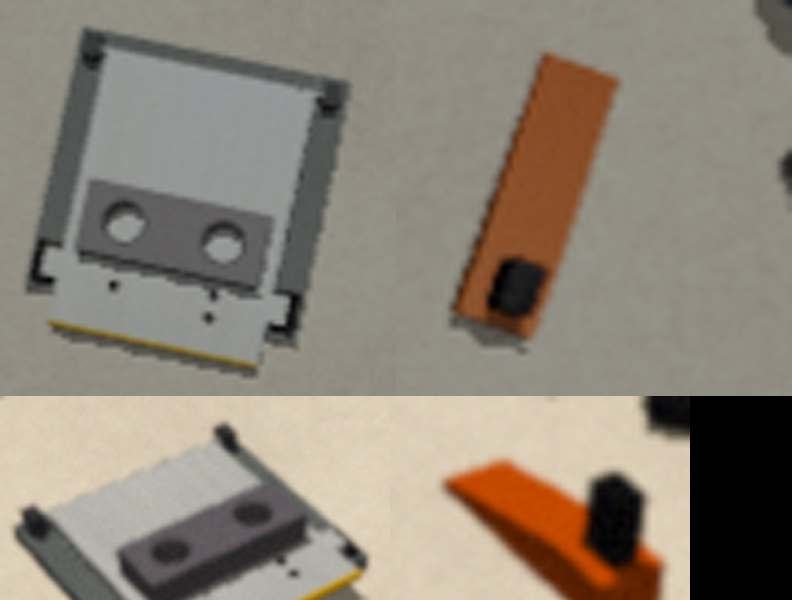

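The crops confirm that the orange wedge has its thin end away from the robot and its tab at the near end. One dot is on the left, which is +y and pocket one; two dots are on the right. Next is a sub-pixel edge fit of each model, using both cameras.

```bash
cat > fit.py <<'E'
from h import *
from scipy.ndimage import map_coordinates, gaussian_filter
from scipy.optimize import least_squares
def seg(a,b,n=25): return np.linspace(a,b,n+2)[1:-1]
def circ(x,y,z,rad,n=48):
    t=np.linspace(0,2*np.pi,n,endpoint=False); return np.c_[x+rad*np.cos(t),y+rad*np.sin(t),0*t+z]
def world(m,q):
    c,s=np.cos(q[2]),np.sin(q[2]); return np.c_[q[0]+c*m[:,0]-s*m[:,1],q[1]+s*m[:,0]+c*m[:,1],m[:,2]]
def PJ(p,X):
    c=X@np.asarray(p['R']).T+np.asarray(p['t']); return np.c_[p['fx']*c[:,0]/c[:,2]+p['cx'],p['fy']*c[:,1]/c[:,2]+p['cy']]
def gray(p,w): return gaussian_filter(p['image'].astype(float)@np.array(w),0.6)
def fit(curves,q0,pics,w=(.33,.33,.34),rng=(4,3,2,2,1.5,1.5),yaw=True):
    """curves: per picture list of Nx3 model curves (closed order)"""
    q=np.array(q0,float)
    for R in rng:
        obs=[]
        for p,cs in zip(pics,curves):
            g=gray(p,w)
            for m in cs:
                u=PJ(p,world(m,q)); t=np.gradient(u,axis=0); t/=np.linalg.norm(t,axis=1)[:,None]+1e-9; n=np.c_[-t[:,1],t[:,0]]
                s=np.arange(-R-1,R+1.01,.25); P=u[:,None]+s[None,:,None]*n[:,None]
                v=map_coordinates(g,[P[...,1],P[...,0]],order=1,mode='nearest'); d=np.abs(np.gradient(v,axis=1))*np.exp(-(s/R)**2/2)
                k=d.argmax(1); ok=d.max(1)>1.0; 
                obs.append((p,m[ok],u[ok]+s[k[ok],None]*n[ok],n[ok]))
        f=lambda x:np.concatenate([((PJ(p,world(m,x if yaw else [x[0],x[1],q0[2]]))-U)*n).sum(1) for p,m,U,n in obs])
        o=least_squares(f,q,loss='soft_l1',f_scale=.4); q=o.x
    return q, np.sqrt(np.mean(np.clip(f(q),-1.5,1.5)**2)), len(f(q))
E
cat > m1.py <<'E'
from fit import *
p=cap('top');s=cap('side')
uv=lambda X,Y:((X+.5)/4.4-.5+270,(Y+.5)/4.4-.5+125)
a=onz(p,uv(50,323),.02);b=onz(p,uv(257,367),.02);c=(a+b)/2;d=a-b;print('lip len',np.linalg.norm(d))
yaw=np.arctan2(-d[0],d[1]);q0=[c[0],c[1],yaw];print(np.round(q0,4))
B=[[50,-65],[100,-65],[100,65],[50,65]];P=lambda i,z:np.array([B[i][0]/1e3,B[i][1]/1e3,z])
blk=[seg(P(1,.048),P(2,.048)),seg(P(0,.048),P(1,.048)),seg(P(2,.048),P(3,.048))]
holes=[circ(.075,y,.048,.0135) for y in(.035,-.035)]
lipt=[seg(np.array([0,-.075,.024]),np.array([0,.075,.024]))]
top=blk+holes
for nm,(cu,pi) in dict(both=([top,holes+blk[:1]],[p,s]),top=([top],[p]),side=([holes+blk[:1]],[s])).items():
    q,e,n=fit(cu,q0,pi); print('stand',nm,np.round(q,4),round(e,2),n)
    if nm=='both': qs=q
for k in(.035,-.035): print('pocket',world(np.array([[.075,k,.024]]),qs).round(4))
# caps
caps={'blue':(217,245),'green':(213,227),'orange':(209,209)}
for n,u in caps.items():
    x=onz(p,u,.076);
    for nm,pi in dict(both=[p,s],top=[p],side=[s]).items():
        w={'blue':(-1,-.3,.6),'green':(-1,.6,-.2),'orange':(1,-.3,-.8)}[n]
        q,e,N=fit([[circ(0,0,.076,.012)]]*len(pi),[x[0],x[1],0],pi,w=w,yaw=False); print(n,nm,q[:2].round(4),round(e,2),N)
r0=onz(p,(220,227),.03)
rc=[seg(np.array(a+[.03]),np.array(b+[.03])) for a,b in [([-.085,-.03],[.085,-.03]),([.085,-.03],[.085,.03]),([.085,.03],[-.085,.03]),([-.085,.03],[-.085,-.03])]]
print('rack',fit([rc],[r0[0],r0[1],np.deg2rad(15)],[p])[0].round(4))
uw=lambda X,Y:((X-396+.5)/6.1-.5+390,(Y+.5)/6.1-.5+190)
f=(onz(p,uw(545,55),.006)+onz(p,uw(618,82),.006))/2; h=(onz(p,uw(457,312),.02)+onz(p,uw(535,338),.02))/2
dr=f-h;yw=np.arctan2(dr[1],dr[0]);o=f-.12*dr/np.linalg.norm(dr);print('wedge len',np.linalg.norm(dr))
W=lambda x,y,z:np.array([x,y,z])
wt=[seg(W(.12,-.02,.006),W(.12,.02,.006)),seg(W(.02,.02,.028),W(.12,.02,.006)),seg(W(.02,-.02,.028),W(.12,-.02,.006)),seg(W(-.02,.02,.028),W(.02,.02,.028)),seg(W(-.02,-.02,.028),W(.02,-.02,.028))]
for nm,(cu,pi) in dict(both=([wt,wt[:3]],[p,s]),top=([wt],[p]),side=([wt[:3]],[s])).items():
    print('wedge',nm,*[np.round(z,4) for z in fit(cu,[o[0],o[1],yw],pi,w=(1,-.3,-.6))])
E
python3 m1.py
```

```text
lip len 0.14811529336604226
[ 0.5647  0.0466 -0.2246]
stand both [ 0.5675  0.0471 -0.2215] 0.44 292
stand top [ 0.5673  0.0455 -0.2164] 0.45 171
stand side [ 0.5676  0.0504 -0.2259] 0.14 121
pocket [[0.6484 0.0648 0.024 ]]
pocket [[ 0.633  -0.0035  0.024 ]]
blue both [0.4432 0.3059] 0.57 96
blue top [0.4428 0.3026] 0.59 48
blue side [0.4435 0.3063] 0.22 48
green both [0.4965 0.3195] 0.58 93
green top [0.4964 0.3157] 0.74 47
green side [0.4969 0.3196] 0.23 48
orange both [0.5495 0.3317] 0.32 96
orange top [0.5493 0.3299] 0.18 48
orange side [0.5497 0.3328] 0.24 48
rack [0.4964 0.3137 0.2487]
wedge len 0.1380198814463704
wedge both [ 0.4574 -0.2638 -0.3819] 0.3905 197
wedge top [ 0.4576 -0.264  -0.3887] 0.3964 125
wedge side [ 0.4577 -0.2623 -0.3749] 0.2651 72
```

>>> play_rows(
  commands=[
    {"fingers": -1, "tx": 0, "ty": 0.035, "tz": 0.044, "ax": 0, "ay": 0, "az": 0},
    {"fingers": -1, "tx": 0, "ty": 0.07, "tz": 0.088, "ax": 0, "ay": 0, "az": 0},
    {"fingers": -1, "tx": 0, "ty": 0.105, "tz": 0.132, "ax": 0, "ay": 0, "az": 0},
    {"fingers": -1, "tx": 0, "ty": 0.14, "tz": 0.176, "ax": 0, "ay": 0, "az": 0},
    {"fingers": -1, "tx": 0, "ty": 0.175, "tz": 0.22, "ax": 0, "ay": 0, "az": 0},
  ],
)

```text
time_s: 2.12
tcp_pos: [0.3473, -0.3877, 0.2417]
ee_rot: [[0.0, -0.398, 0.917], [-0.0, 0.917, 0.398], [-1.0, -0.0, 0.0]]
wrist_force: [0.2, -0.2, 1.0]
gripper_width: 1.007
```

>>> play_rows(
  commands=[
    {"fingers": -1, "tx": 0, "ty": 0.035, "tz": 0.044, "ax": 0, "ay": 0, "az": 0},
    {"fingers": -1, "tx": 0, "ty": 0.07, "tz": 0.088, "ax": 0, "ay": 0, "az": 0},
    {"fingers": -1, "tx": 0, "ty": 0.105, "tz": 0.132, "ax": 0, "ay": 0, "az": 0},
    {"fingers": -1, "tx": 0, "ty": 0.14, "tz": 0.176, "ax": 0, "ay": 0, "az": 0},
    {"fingers": -1, "tx": 0, "ty": 0.175, "tz": 0.22, "ax": 0, "ay": 0, "az": 0},
  ],
)

```text
time_s: 2.53
tcp_pos: [0.4453, -0.2035, 0.242]
ee_rot: [[0.001, -0.399, 0.917], [-0.0, 0.917, 0.399], [-1.0, -0.001, 0.001]]
wrist_force: [1.0, 0.3, -0.6]
gripper_width: 0.999
```

>>> play_rows(
  commands=[
    {"fingers": -1, "tx": 0, "ty": 0.0413, "tz": 0.01756, "ax": 0, "ay": 0, "az": 0},
    {"fingers": -1, "tx": 0, "ty": 0.0826, "tz": 0.0351, "ax": 0, "ay": 0, "az": 0},
    {"fingers": -1, "tx": 0, "ty": 0.1239, "tz": 0.0527, "ax": 0, "ay": 0, "az": 0},
    {"fingers": -1, "tx": 0, "ty": 0.1652, "tz": 0.0702, "ax": 0, "ay": 0, "az": 0},
    {"fingers": -1, "tx": 0, "ty": 0.2067, "tz": 0.0878, "ax": 0, "ay": 0, "az": 0},
  ],
)

```text
time_s: 2.95
tcp_pos: [0.4431, -0.0354, 0.2419]
ee_rot: [[0.001, -0.399, 0.917], [0.0, 0.917, 0.399], [-1.0, -0.0, 0.001]]
wrist_force: [0.4, 0.5, 0.2]
gripper_width: 1.0
```

>>> play_rows(
  commands=[
    {"fingers": -1, "tx": 0, "ty": 0.0413, "tz": 0.01756, "ax": 0, "ay": 0, "az": 0},
    {"fingers": -1, "tx": 0, "ty": 0.0826, "tz": 0.0351, "ax": 0, "ay": 0, "az": 0},
    {"fingers": -1, "tx": 0, "ty": 0.1239, "tz": 0.0527, "ax": 0, "ay": 0, "az": 0},
    {"fingers": -1, "tx": 0, "ty": 0.1652, "tz": 0.0702, "ax": 0, "ay": 0, "az": 0},
    {"fingers": -1, "tx": 0, "ty": 0.2067, "tz": 0.0878, "ax": 0, "ay": 0, "az": 0},
  ],
)

```text
time_s: 3.37
tcp_pos: [0.4417, 0.1332, 0.242]
ee_rot: [[0.001, -0.399, 0.917], [0.001, 0.917, 0.399], [-1.0, 0.0, 0.001]]
wrist_force: [0.5, -0.4, -0.0]
gripper_width: 0.999
```

>>> play_rows(
  commands=[
    {"fingers": -1, "tx": 0.02, "ty": 0.0413, "tz": 0.01756, "ax": 0, "ay": 0, "az": 0},
    {"fingers": -1, "tx": 0.04, "ty": 0.0826, "tz": 0.0351, "ax": 0, "ay": 0, "az": 0},
    {"fingers": -1, "tx": 0.06, "ty": 0.1239, "tz": 0.0527, "ax": 0, "ay": 0, "az": 0},
    {"fingers": -1, "tx": 0.08, "ty": 0.1652, "tz": 0.0702, "ax": 0, "ay": 0, "az": 0},
    {"fingers": -1, "tx": 0.1, "ty": 0.2067, "tz": 0.0878, "ax": 0, "ay": 0, "az": 0},
  ],
)

```text
time_s: 3.78
tcp_pos: [0.4404, 0.3016, 0.1662]
ee_rot: [[0.001, -0.399, 0.917], [0.001, 0.917, 0.399], [-1.0, 0.0, 0.001]]
wrist_force: [1.0, -0.1, 0.5]
gripper_width: 1.003
```

>>> play_rows(
  commands=[
    {"fingers": -1, "tx": 0.03, "ty": 0, "tz": 0, "ax": 0, "ay": 0, "az": 0},
    {"fingers": -1, "tx": 0.049, "ty": 0, "tz": 0, "ax": 0, "ay": 0, "az": 0},
    {"fingers": -1, "tx": 0.049, "ty": 0, "tz": 0, "ax": 0, "ay": 0, "az": 0},
    {"fingers": -1, "tx": 0.049, "ty": 0, "tz": 0, "ax": 0, "ay": 0, "az": 0},
  ],
)

```text
time_s: 4.12
tcp_pos: [0.4406, 0.2997, 0.1295]
ee_rot: [[-0.001, -0.399, 0.917], [-0.001, 0.917, 0.399], [-1.0, -0.001, -0.001]]
wrist_force: [0.5, -0.3, 0.8]
gripper_width: 0.998
```

>>> play_rows(
  commands=[
    {"fingers": -1, "tx": 0, "ty": 0.0045, "tz": 0.0057, "ax": 0, "ay": 0, "az": 0},
    {"fingers": -1, "tx": 0.035, "ty": 0.0045, "tz": 0.0057, "ax": 0, "ay": 0, "az": 0},
    {"fingers": -1, "tx": 0.07, "ty": 0.0045, "tz": 0.0057, "ax": 0, "ay": 0, "az": 0},
    {"fingers": -1, "tx": 0.098, "ty": 0.0045, "tz": 0.0057, "ax": 0, "ay": 0, "az": 0},
    {"fingers": -1, "tx": 0.098, "ty": 0.0045, "tz": 0.0057, "ax": 0, "ay": 0, "az": 0},
  ],
)

```text
time_s: 4.53
tcp_pos: [0.4423, 0.3033, 0.0541]
ee_rot: [[-0.004, -0.397, 0.918], [-0.004, 0.918, 0.397], [-1.0, -0.002, -0.005]]
wrist_force: [-0.1, -0.2, -0.1]
gripper_width: 0.998
```

>>> play_rows(
  commands=[
    {"fingers": 0, "tx": 0, "ty": 0, "tz": 0, "ax": 0, "ay": 0, "az": 0},
    {"fingers": 0, "tx": 0, "ty": 0, "tz": 0, "ax": 0, "ay": 0, "az": 0},
    {"fingers": 0, "tx": 0, "ty": 0, "tz": 0, "ax": 0, "ay": 0, "az": 0},
    {"fingers": 0, "tx": 0, "ty": 0, "tz": 0, "ax": 0, "ay": 0, "az": 0},
  ],
)

```text
time_s: 4.87
tcp_pos: [0.4441, 0.3055, 0.0581]
ee_rot: [[0.002, -0.399, 0.917], [0.003, 0.917, 0.399], [-1.0, 0.002, 0.003]]
wrist_force: [-0.6, -0.2, 0.2]
gripper_width: 0.78
```

Run:
```python
from h import *
print(r.sense()['gripper_width'])
p=cap('top');s=cap('side')
save(np.hstack([cv2.resize(p['image'][200:290,170:260],None,fx=4.2,fy=4.2,interpolation=2),cv2.resize(s['image'][220:310,195:285],None,fx=4.2,fy=4.2,interpolation=2)]),'g1')
```

```text
0.7798238497790477
```

View pics/g1.png

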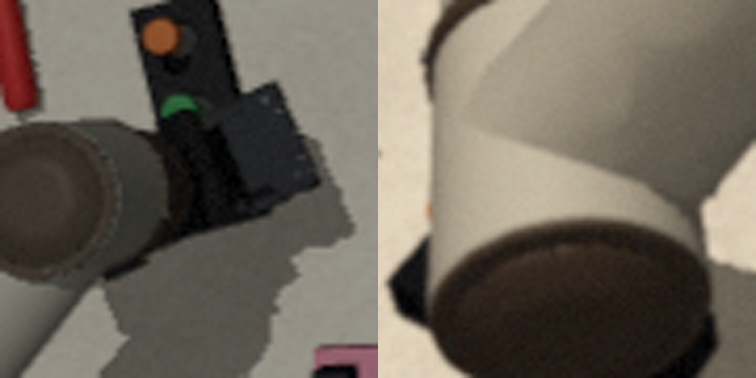

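>>> play_rows(
  commands=[
    {"fingers": 0, "tx": 0, "ty": 0, "tz": 0, "ax": 0, "ay": 0, "az": 0},
    {"fingers": 0, "tx": 0, "ty": 0, "tz": 0, "ax": 0, "ay": 0, "az": 0},
    {"fingers": 0, "tx": 0, "ty": 0, "tz": 0, "ax": 0, "ay": 0, "az": 0},
    {"fingers": 0, "tx": 0, "ty": 0, "tz": 0, "ax": 0, "ay": 0, "az": 0},
    {"fingers": 0, "tx": 0, "ty": 0, "tz": 0, "ax": 0, "ay": 0, "az": 0},
  ],
)

```text
time_s: 5.38
tcp_pos: [0.4432, 0.3047, 0.0563]
ee_rot: [[-0.0, -0.398, 0.917], [-0.0, 0.917, 0.398], [-1.0, -0.0, -0.0]]
wrist_force: [0.0, 0.1, -0.0]
gripper_width: 0.506
```

>>> play_rows(
  commands=[
    {"fingers": 1, "tx": 0, "ty": 0, "tz": 0, "ax": 0, "ay": 0, "az": 0},
    {"fingers": 1, "tx": 0, "ty": 0, "tz": 0, "ax": 0, "ay": 0, "az": 0},
    {"fingers": 1, "tx": 0, "ty": 0, "tz": 0, "ax": 0, "ay": 0, "az": 0},
    {"fingers": 1, "tx": 0, "ty": 0, "tz": 0, "ax": 0, "ay": 0, "az": 0},
    {"fingers": 1, "tx": 0, "ty": 0, "tz": 0, "ax": 0, "ay": 0, "az": 0},
  ],
)

```text
time_s: 5.8
tcp_pos: [0.4432, 0.3047, 0.0563]
ee_rot: [[-0.0, -0.398, 0.917], [-0.0, 0.917, 0.398], [-1.0, -0.0, -0.0]]
wrist_force: [-0.1, -0.2, -0.7]
gripper_width: 0.263
```

>>> play_rows(
  commands=[
    {"fingers": 1, "tx": 0, "ty": 0, "tz": 0, "ax": 0, "ay": 0, "az": 0},
    {"fingers": 1, "tx": 0, "ty": 0, "tz": 0, "ax": 0, "ay": 0, "az": 0},
    {"fingers": 1, "tx": 0, "ty": 0, "tz": 0, "ax": 0, "ay": 0, "az": 0},
  ],
)

```text
time_s: 6.05
tcp_pos: [0.4432, 0.3047, 0.0563]
ee_rot: [[-0.0, -0.398, 0.917], [-0.0, 0.917, 0.398], [-1.0, -0.0, -0.0]]
wrist_force: [0.3, -0.1, -0.0]
gripper_width: 0.264
```

>>> play_rows(
  commands=[
    {"fingers": 1, "tx": -0.03, "ty": 0, "tz": 0, "ax": 0, "ay": 0, "az": 0},
    {"fingers": 1, "tx": -0.06, "ty": 0, "tz": 0, "ax": 0, "ay": 0, "az": 0},
    {"fingers": 1, "tx": -0.09, "ty": 0, "tz": 0, "ax": 0, "ay": 0, "az": 0},
    {"fingers": 1, "tx": -0.12, "ty": 0, "tz": 0, "ax": 0, "ay": 0, "az": 0},
    {"fingers": 1, "tx": -0.133, "ty": 0, "tz": 0, "ax": 0, "ay": 0, "az": 0},
  ],
)

```text
time_s: 6.47
tcp_pos: [0.4442, 0.3056, 0.159]
ee_rot: [[0.004, -0.399, 0.917], [0.003, 0.917, 0.399], [-1.0, 0.002, 0.005]]
wrist_force: [1.6, 0.6, 0.2]
gripper_width: 0.27
```

>>> play_rows(
  commands=[
    {"fingers": 1, "tx": 0, "ty": -0.04, "tz": 0.0124, "ax": 0, "ay": 0, "az": 0},
    {"fingers": 1, "tx": 0, "ty": -0.08, "tz": 0.0248, "ax": 0, "ay": 0, "az": 0},
    {"fingers": 1, "tx": 0, "ty": -0.12, "tz": 0.0372, "ax": 0, "ay": 0, "az": 0},
    {"fingers": 1, "tx": 0, "ty": -0.16, "tz": 0.0496, "ax": 0, "ay": 0, "az": 0},
    {"fingers": 1, "tx": 0, "ty": -0.2, "tz": 0.062, "ax": 0, "ay": 0, "az": 0},
  ],
)

```text
time_s: 6.88
tcp_pos: [0.5459, 0.1843, 0.1552]
ee_rot: [[-0.001, -0.399, 0.917], [-0.0, 0.917, 0.399], [-1.0, 0.0, -0.001]]
wrist_force: [-0.3, 0.3, -0.7]
gripper_width: 0.263
```

>>> play_rows(
  commands=[
    {"fingers": 1, "tx": 0, "ty": -0.04, "tz": 0.0124, "ax": 0, "ay": 0, "az": 0},
    {"fingers": 1, "tx": 0, "ty": -0.08, "tz": 0.0248, "ax": 0, "ay": 0, "az": 0},
    {"fingers": 1, "tx": 0, "ty": -0.12, "tz": 0.0372, "ax": 0, "ay": 0, "az": 0},
    {"fingers": 1, "tx": 0, "ty": -0.16, "tz": 0.0496, "ax": 0, "ay": 0, "az": 0},
    {"fingers": 1, "tx": 0, "ty": -0.2008, "tz": 0.0621, "ax": 0, "ay": 0, "az": 0},
  ],
)

```text
time_s: 7.3
tcp_pos: [0.6487, 0.0647, 0.1549]
ee_rot: [[-0.002, -0.398, 0.917], [-0.0, 0.917, 0.398], [-1.0, 0.001, -0.002]]
wrist_force: [0.2, 0.8, 0.0]
gripper_width: 0.266
```

>>> play_rows(
  commands=[
    {"fingers": 1, "tx": 0, "ty": 0, "tz": 0, "ax": 0, "ay": 0, "az": 0},
    {"fingers": 1, "tx": 0, "ty": 0, "tz": 0, "ax": 0, "ay": 0, "az": 0},
    {"fingers": 1, "tx": 0, "ty": 0, "tz": 0, "ax": 0, "ay": 0, "az": 0},
    {"fingers": 1, "tx": 0, "ty": 0, "tz": 0, "ax": 0, "ay": 0, "az": 0},
    {"fingers": 1, "tx": 0, "ty": 0, "tz": 0, "ax": 0, "ay": 0, "az": 0},
  ],
)

```text
time_s: 7.72
tcp_pos: [0.6477, 0.0671, 0.156]
ee_rot: [[-0.0, -0.4, 0.917], [0.0, 0.917, 0.4], [-1.0, 0.0, -0.0]]
wrist_force: [0.4, -0.2, -0.8]
gripper_width: 0.265
```

Run:
```python
from h import *
p=cap('top');s=cap('side')
print(r.sense()['tcp_pos'])
save(np.hstack([cv2.resize(p['image'][125:215,265:355],None,fx=4.2,fy=4.2,interpolation=2),cv2.resize(s['image'][140:230,225:325],None,fx=4.2,fy=4.2,interpolation=2)]),'g2')
```

```text
[0.64793844 0.0669891  0.156301  ]
```

View pics/g2.png

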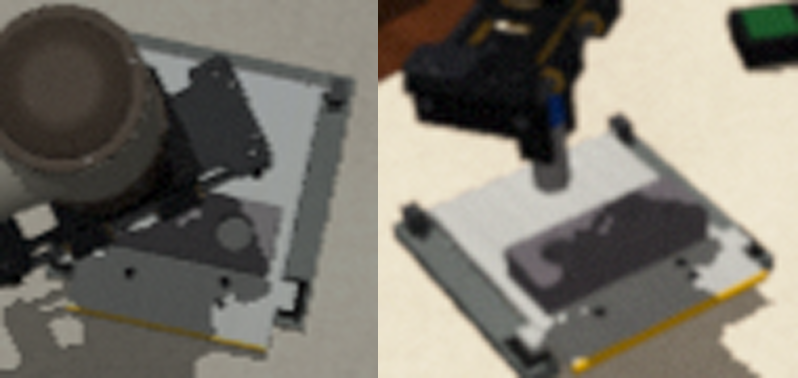

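```bash
cat > m2.py <<'E'
from fit import *
s=cap('side'); st=r.sense(); T=np.array(st['tcp_pos']); print(T)
C=-np.asarray(s['R']).T@np.asarray(s['t'])
zb=T[2]-.0503
def mod(q):
    a=np.arctan2(C[1]-q[1],C[0]-q[0]); t=np.linspace(a-1.2,a+1.2,30); arc=np.c_[.012*np.cos(t),.012*np.sin(t),0*t+zb]
    sil=[seg(np.array([.012*np.cos(a+k),.012*np.sin(a+k),zb+.001]),np.array([.012*np.cos(a+k),.012*np.sin(a+k),zb+.014]),12) for k in(1.57,-1.57)]
    return [arc]+sil
q,e,n=fit([mod(T)],[T[0],T[1]-.0+.0,0],[s],yaw=False)
print('held by side',q[:2].round(4),'minus tcp',(q[:2]-T[:2]).round(4),round(e,2),n)
print('in tool y,z', (q[:2]-T[:2])@np.array([[-.398,.917],[.917,.398]]))
E
python3 m2.py
```

```text
[0.64804222 0.06692479 0.1563373 ]
held by side [0.6503 0.067 ] minus tcp [0.0023 0.0001] 0.17 54
in tool y,z [-0.00082165  0.00211553]
```

>>> play_rows(
  commands=[
    {"fingers": 1, "tx": 0.025, "ty": 0, "tz": -0.0024, "ax": 0, "ay": 0, "az": 0},
    {"fingers": 1, "tx": 0.05, "ty": 0, "tz": -0.0024, "ax": 0, "ay": 0, "az": 0},
    {"fingers": 1, "tx": 0.067, "ty": 0, "tz": -0.0024, "ax": 0, "ay": 0, "az": 0},
    {"fingers": 1, "tx": 0.067, "ty": 0, "tz": -0.0024, "ax": 0, "ay": 0, "az": 0},
    {"fingers": 1, "tx": 0.067, "ty": 0, "tz": -0.0024, "ax": 0, "ay": 0, "az": 0},
  ],
)

```text
time_s: 8.28
tcp_pos: [0.6464, 0.0656, 0.1055]
ee_rot: [[-0.001, -0.399, 0.917], [-0.001, 0.917, 0.399], [-1.0, -0.0, -0.001]]
wrist_force: [-0.1, -0.2, -1.3]
gripper_width: 0.269
```

>>> play_rows(
  commands=[
    {"fingers": 1, "tx": 0, "ty": 0, "tz": 0, "ax": 0, "ay": 0, "az": 0},
    {"fingers": 1, "tx": 0, "ty": 0, "tz": 0, "ax": 0, "ay": 0, "az": 0},
    {"fingers": 1, "tx": 0, "ty": 0, "tz": 0, "ax": 0, "ay": 0, "az": 0},
    {"fingers": 1, "tx": 0, "ty": 0, "tz": 0, "ax": 0, "ay": 0, "az": 0},
  ],
)

```text
time_s: 8.62
tcp_pos: [0.6471, 0.0655, 0.1068]
ee_rot: [[0.002, -0.398, 0.917], [0.001, 0.917, 0.398], [-1.0, -0.0, 0.002]]
wrist_force: [0.3, -0.9, -0.2]
gripper_width: 0.269
```

```bash
cat >> m2.py <<'E'
a=s['image'][150:240,235:325]; big=cv2.resize(a,None,fx=6,fy=6,interpolation=2)
Q=np.array([.5676,.0504,-.2259])
def draw(X,c):
    for u in PJ(s,X): cv2.circle(big,tuple(int(round(v)) for v in (u-[235,150]+.5)*6-.5),1,c,-1)
draw(world(circ(.075,.035,.048,.0135),Q),(255,0,0)); draw(world(circ(.075,-.035,.048,.0135),Q),(255,0,0)); draw(circ(q[0],q[1],zb,.012),(0,255,0))
import sys; save(big,sys.argv[1])
E
python3 m2.py g3
```

```text
[0.64700308 0.06541891 0.10653406]
held by side [0.6486 0.0687] minus tcp [0.0016 0.0033] 0.53 54
in tool y,z [0.00235754 0.00275397]
```

View pics/g3.png

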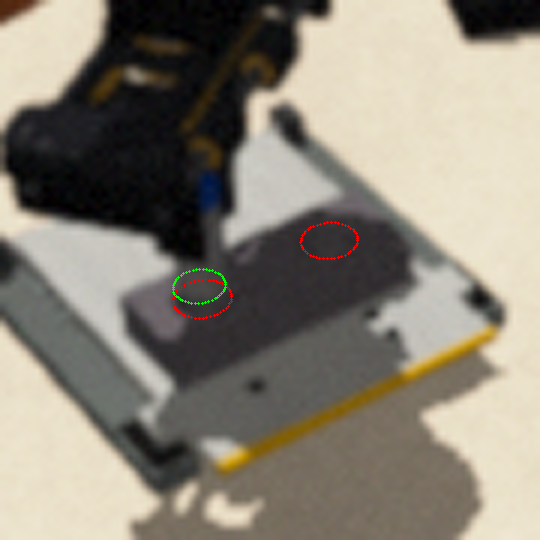

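>>> play_rows(
  commands=[
    {"fingers": 1, "tx": 0, "ty": 0.0011, "tz": 0, "ax": 0, "ay": 0, "az": 0},
    {"fingers": 1, "tx": 0.005, "ty": 0.0011, "tz": 0, "ax": 0, "ay": 0, "az": 0},
    {"fingers": 1, "tx": 0.0085, "ty": 0.0011, "tz": 0, "ax": 0, "ay": 0, "az": 0},
    {"fingers": 1, "tx": 0.012, "ty": 0.0011, "tz": 0, "ax": 0, "ay": 0, "az": 0},
    {"fingers": 1, "tx": 0.015, "ty": 0.0011, "tz": 0, "ax": 0, "ay": 0, "az": 0},
  ],
)

```text
time_s: 9.08
tcp_pos: [0.6474, 0.0662, 0.0972]
ee_rot: [[0.002, -0.4, 0.917], [-0.001, 0.917, 0.4], [-1.0, -0.002, 0.002]]
wrist_force: [-4.2, 1.2, 15.0]
gripper_width: 0.268
```

>>> play_rows(
  commands=[
    {"fingers": 1, "tx": 0, "ty": 0, "tz": 0, "ax": 0, "ay": 0, "az": 0},
    {"fingers": 1, "tx": 0, "ty": 0, "tz": 0, "ax": 0, "ay": 0, "az": 0},
    {"fingers": 1, "tx": 0, "ty": 0, "tz": 0, "ax": 0, "ay": 0, "az": 0},
  ],
)

```text
time_s: 9.33
tcp_pos: [0.6474, 0.066, 0.0949]
ee_rot: [[0.002, -0.399, 0.917], [-0.0, 0.917, 0.399], [-1.0, -0.001, 0.002]]
wrist_force: [2.7, -1.9, 0.9]
gripper_width: 0.269
```

>>> play_rows(
  commands=[
    {"fingers": 1, "tx": 0.004, "ty": 0, "tz": 0, "ax": 0, "ay": 0, "az": 0},
    {"fingers": 1, "tx": 0.008, "ty": 0, "tz": 0, "ax": 0, "ay": 0, "az": 0},
    {"fingers": 1, "tx": 0.012, "ty": 0, "tz": 0, "ax": 0, "ay": 0, "az": 0},
    {"fingers": 1, "tx": 0.012, "ty": 0, "tz": 0, "ax": 0, "ay": 0, "az": 0},
    {"fingers": 1, "tx": 0.012, "ty": 0, "tz": 0, "ax": 0, "ay": 0, "az": 0},
  ],
)

```text
time_s: 9.75
tcp_pos: [0.6473, 0.0659, 0.085]
ee_rot: [[0.002, -0.398, 0.917], [-0.0, 0.917, 0.398], [-1.0, -0.001, 0.001]]
wrist_force: [3.8, -3.4, -1.3]
gripper_width: 0.263
```

>>> play_rows(
  commands=[
    {"fingers": 1, "tx": 0, "ty": -0.0011, "tz": 0.001, "ax": 0, "ay": 0, "az": 0},
    {"fingers": 1, "tx": 0.004, "ty": -0.0011, "tz": 0.001, "ax": 0, "ay": 0, "az": 0},
    {"fingers": 1, "tx": 0.008, "ty": -0.0011, "tz": 0.001, "ax": 0, "ay": 0, "az": 0},
    {"fingers": 1, "tx": 0.012, "ty": -0.0011, "tz": 0.001, "ax": 0, "ay": 0, "az": 0},
    {"fingers": 1, "tx": 0.012, "ty": -0.0011, "tz": 0.001, "ax": 0, "ay": 0, "az": 0},
  ],
)

```text
time_s: 10.17
tcp_pos: [0.6474, 0.0657, 0.0756]
ee_rot: [[-0.0, -0.398, 0.917], [0.0, 0.917, 0.398], [-1.0, 0.0, -0.0]]
wrist_force: [4.2, -0.4, -2.0]
gripper_width: 0.265
```

>>> play_rows(
  commands=[
    {"fingers": 1, "tx": 0.0025, "ty": 0, "tz": 0, "ax": 0, "ay": 0, "az": 0},
    {"fingers": 1, "tx": 0.0025, "ty": 0, "tz": 0, "ax": 0, "ay": 0, "az": 0},
    {"fingers": 1, "tx": 0.0025, "ty": 0, "tz": 0, "ax": 0, "ay": 0, "az": 0},
  ],
)

```text
time_s: 10.42
tcp_pos: [0.6474, 0.0657, 0.0743]
ee_rot: [[-0.0, -0.398, 0.917], [0.0, 0.917, 0.398], [-1.0, 0.0, -0.0]]
wrist_force: [3.3, -1.7, -1.7]
gripper_width: 0.271
```

>>> play_rows(
  commands=[
    {"fingers": 1, "tx": 0.0015, "ty": 0, "tz": 0, "ax": 0, "ay": 0, "az": 0},
    {"fingers": 1, "tx": 0.0015, "ty": 0, "tz": 0, "ax": 0, "ay": 0, "az": 0},
    {"fingers": 1, "tx": 0.0015, "ty": 0, "tz": 0, "ax": 0, "ay": 0, "az": 0},
  ],
)

```text
time_s: 10.67
tcp_pos: [0.6474, 0.0657, 0.0742]
ee_rot: [[0.0, -0.399, 0.917], [0.0, 0.917, 0.399], [-1.0, -0.0, 0.0]]
wrist_force: [1.3, -0.3, 4.0]
gripper_width: 0.267
```

>>> play_rows(
  commands=[
    {"fingers": 0, "tx": 0, "ty": 0, "tz": 0, "ax": 0, "ay": 0, "az": 0},
    {"fingers": 0, "tx": 0, "ty": 0, "tz": 0, "ax": 0, "ay": 0, "az": 0},
    {"fingers": 0, "tx": 0, "ty": 0, "tz": 0, "ax": 0, "ay": 0, "az": 0},
    {"fingers": 0, "tx": 0, "ty": 0, "tz": 0, "ax": 0, "ay": 0, "az": 0},
    {"fingers": 0, "tx": 0, "ty": 0, "tz": 0, "ax": 0, "ay": 0, "az": 0},
  ],
)

```text
time_s: 11.08
tcp_pos: [0.6467, 0.0656, 0.0729]
ee_rot: [[-0.002, -0.398, 0.917], [-0.0, 0.917, 0.398], [-1.0, 0.0, -0.002]]
wrist_force: [-0.1, 0.2, 0.2]
gripper_width: 0.485
```

>>> play_rows(
  commands=[
    {"fingers": 0, "tx": -0.02, "ty": 0, "tz": 0, "ax": 0, "ay": 0, "az": 0},
    {"fingers": 0, "tx": -0.04, "ty": 0, "tz": 0, "ax": 0, "ay": 0, "az": 0},
    {"fingers": 0, "tx": -0.07, "ty": 0, "tz": 0, "ax": 0, "ay": 0, "az": 0},
    {"fingers": 0, "tx": -0.1, "ty": 0, "tz": 0, "ax": 0, "ay": 0, "az": 0},
    {"fingers": 0, "tx": -0.11, "ty": 0, "tz": 0, "ax": 0, "ay": 0, "az": 0},
  ],
)

```text
time_s: 11.5
tcp_pos: [0.6489, 0.0659, 0.1596]
ee_rot: [[0.005, -0.399, 0.917], [0.001, 0.917, 0.399], [-1.0, -0.001, 0.005]]
wrist_force: [0.7, 0.2, 0.6]
gripper_width: 0.498
```

>>> play_rows(
  commands=[
    {"fingers": 0, "tx": 0, "ty": 0.0377, "tz": 0.0022, "ax": 0, "ay": 0, "az": 0},
    {"fingers": 0, "tx": 0, "ty": 0.0753, "tz": 0.0044, "ax": 0, "ay": 0, "az": 0},
    {"fingers": 0, "tx": 0, "ty": 0.113, "tz": 0.0066, "ax": 0, "ay": 0, "az": 0},
    {"fingers": 0, "tx": 0, "ty": 0.1507, "tz": 0.0088, "ax": 0, "ay": 0, "az": 0},
    {"fingers": 0, "tx": 0, "ty": 0.1884, "tz": 0.011, "ax": 0, "ay": 0, "az": 0},
  ],
)

```text
time_s: 11.92
tcp_pos: [0.5976, 0.1994, 0.1552]
ee_rot: [[-0.002, -0.398, 0.917], [-0.0, 0.917, 0.398], [-1.0, 0.0, -0.002]]
wrist_force: [0.8, 0.4, 0.7]
gripper_width: 0.5
```

Run:
```python
from fit import *
s=cap('side')
q,e,n=fit([[circ(0,0,.094,.012)]],[.648,.0675,0],[s],w=(-1,-.3,.6),yaw=False); print('blue cap in pocket, side',q[:2].round(4),round(e,2),n)
save(cv2.resize(s['image'][150:240,225:325],None,fx=5,fy=5,interpolation=2),'g4')
```

```text
blue cap in pocket, side [0.6457 0.069 ] 0.23 48
```

View pics/g4.png

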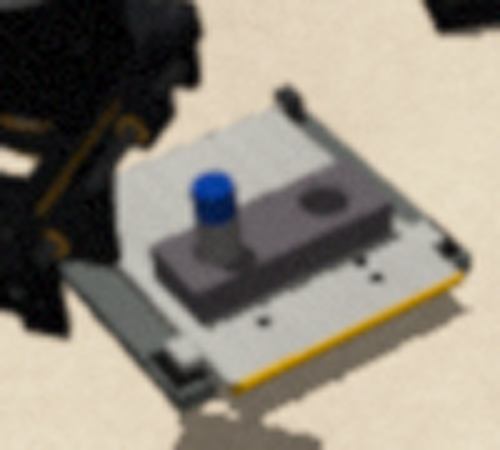

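Blue stands upright in pocket one, at crop px (215,220), with one dot in front of it; the floor contact was felt at the expected height. Next is the orange logger.

>>> play_rows(
  commands=[
    {"fingers": 0, "tx": 0, "ty": 0.0377, "tz": 0.0022, "ax": 0, "ay": 0, "az": 0},
    {"fingers": 0, "tx": 0, "ty": 0.0753, "tz": 0.0044, "ax": 0, "ay": 0, "az": 0},
    {"fingers": 0, "tx": 0, "ty": 0.113, "tz": 0.0066, "ax": 0, "ay": 0, "az": 0},
    {"fingers": 0, "tx": 0, "ty": 0.1507, "tz": 0.0088, "ax": 0, "ay": 0, "az": 0},
    {"fingers": 0, "tx": 0, "ty": 0.1884, "tz": 0.011, "ax": 0, "ay": 0, "az": 0},
  ],
)

```text
time_s: 12.38
tcp_pos: [0.549, 0.3322, 0.1552]
ee_rot: [[-0.001, -0.398, 0.917], [-0.001, 0.917, 0.398], [-1.0, -0.0, -0.002]]
wrist_force: [0.2, -0.6, 0.4]
gripper_width: 0.501
```

>>> play_rows(
  commands=[
    {"fingers": 0, "tx": 0.03, "ty": 0, "tz": 0, "ax": 0, "ay": 0, "az": 0},
    {"fingers": 0, "tx": 0.03, "ty": 0, "tz": 0, "ax": 0, "ay": 0, "az": 0},
    {"fingers": 0, "tx": 0.03, "ty": 0, "tz": 0, "ax": 0, "ay": 0, "az": 0},
    {"fingers": 0, "tx": 0.03, "ty": 0, "tz": 0, "ax": 0, "ay": 0, "az": 0},
    {"fingers": 0, "tx": 0.03, "ty": 0, "tz": 0, "ax": 0, "ay": 0, "az": 0},
  ],
)

```text
time_s: 12.8
tcp_pos: [0.5507, 0.3308, 0.1343]
ee_rot: [[0.001, -0.397, 0.918], [0.0, 0.918, 0.397], [-1.0, 0.0, 0.001]]
wrist_force: [0.2, 0.0, -0.6]
gripper_width: 0.5
```

>>> play_rows(
  commands=[
    {"fingers": 0, "tx": 0, "ty": 0, "tz": 0, "ax": 0, "ay": 0, "az": 0},
    {"fingers": 0, "tx": 0, "ty": 0, "tz": 0, "ax": 0, "ay": 0, "az": 0},
    {"fingers": 0, "tx": 0, "ty": 0, "tz": 0, "ax": 0, "ay": 0, "az": 0},
  ],
)

```text
time_s: 13.05
tcp_pos: [0.5503, 0.3311, 0.1341]
ee_rot: [[0.001, -0.398, 0.917], [0.001, 0.917, 0.398], [-1.0, 0.0, 0.001]]
wrist_force: [0.2, 0.5, -0.7]
gripper_width: 0.497
```

>>> play_rows(
  commands=[
    {"fingers": 0, "tx": 0.026, "ty": 0.001, "tz": -0.0005, "ax": 0, "ay": 0, "az": 0},
    {"fingers": 0, "tx": 0.052, "ty": 0.001, "tz": -0.0005, "ax": 0, "ay": 0, "az": 0},
    {"fingers": 0, "tx": 0.078, "ty": 0.001, "tz": -0.0005, "ax": 0, "ay": 0, "az": 0},
    {"fingers": 0, "tx": 0.1037, "ty": 0.001, "tz": -0.0005, "ax": 0, "ay": 0, "az": 0},
    {"fingers": 0, "tx": 0.1037, "ty": 0.001, "tz": -0.0005, "ax": 0, "ay": 0, "az": 0},
  ],
)

```text
time_s: 13.47
tcp_pos: [0.5472, 0.33, 0.0518]
ee_rot: [[-0.006, -0.397, 0.918], [-0.005, 0.918, 0.397], [-1.0, -0.002, -0.008]]
wrist_force: [-0.9, -0.6, -0.3]
gripper_width: 0.502
```

>>> play_rows(
  commands=[
    {"fingers": 0, "tx": 0, "ty": 0, "tz": 0, "ax": 0, "ay": 0, "az": 0},
    {"fingers": 0, "tx": 0, "ty": 0, "tz": 0, "ax": 0, "ay": 0, "az": 0},
    {"fingers": 1, "tx": 0, "ty": 0, "tz": 0, "ax": 0, "ay": 0, "az": 0},
    {"fingers": 1, "tx": 0, "ty": 0, "tz": 0, "ax": 0, "ay": 0, "az": 0},
    {"fingers": 1, "tx": 0, "ty": 0, "tz": 0, "ax": 0, "ay": 0, "az": 0},
  ],
)

```text
time_s: 13.88
tcp_pos: [0.5497, 0.3323, 0.057]
ee_rot: [[0.002, -0.398, 0.917], [0.001, 0.917, 0.398], [-1.0, 0.001, 0.002]]
wrist_force: [-0.5, -0.3, -0.7]
gripper_width: 0.357
```

>>> play_rows(
  commands=[
    {"fingers": 1, "tx": 0, "ty": 0, "tz": 0, "ax": 0, "ay": 0, "az": 0},
    {"fingers": 1, "tx": 0, "ty": 0, "tz": 0, "ax": 0, "ay": 0, "az": 0},
    {"fingers": 1, "tx": 0, "ty": 0, "tz": 0, "ax": 0, "ay": 0, "az": 0},
    {"fingers": 1, "tx": 0, "ty": 0, "tz": 0, "ax": 0, "ay": 0, "az": 0},
    {"fingers": 1, "tx": 0, "ty": 0, "tz": 0, "ax": 0, "ay": 0, "az": 0},
  ],
)

```text
time_s: 14.3
tcp_pos: [0.5496, 0.3322, 0.0566]
ee_rot: [[0.001, -0.399, 0.917], [0.001, 0.917, 0.399], [-1.0, 0.0, 0.001]]
wrist_force: [-1.3, -0.8, 5.8]
gripper_width: 0.27
```

>>> play_rows(
  commands=[
    {"fingers": 1, "tx": -0.03, "ty": 0, "tz": 0, "ax": 0, "ay": 0, "az": 0},
    {"fingers": 1, "tx": -0.06, "ty": 0, "tz": 0, "ax": 0, "ay": 0, "az": 0},
    {"fingers": 1, "tx": -0.1, "ty": 0, "tz": 0, "ax": 0, "ay": 0, "az": 0},
    {"fingers": 1, "tx": -0.14, "ty": 0, "tz": 0, "ax": 0, "ay": 0, "az": 0},
    {"fingers": 1, "tx": -0.16, "ty": 0, "tz": 0, "ax": 0, "ay": 0, "az": 0},
  ],
)

```text
time_s: 14.72
tcp_pos: [0.5504, 0.3327, 0.1791]
ee_rot: [[0.004, -0.399, 0.917], [0.003, 0.917, 0.399], [-1.0, 0.001, 0.005]]
wrist_force: [0.1, 0.3, 0.4]
gripper_width: 0.268
```

>>> play_rows(
  commands=[
    {"fingers": 1, "tx": 0, "ty": -0.0453, "tz": -0.0077, "ax": 0, "ay": 0, "az": 0},
    {"fingers": 1, "tx": 0, "ty": -0.0906, "tz": -0.0154, "ax": 0, "ay": 0, "az": 0},
    {"fingers": 1, "tx": 0, "ty": -0.1359, "tz": -0.0231, "ax": 0, "ay": 0, "az": 0},
    {"fingers": 1, "tx": 0, "ty": -0.1812, "tz": -0.0308, "ax": 0, "ay": 0, "az": 0},
    {"fingers": 1, "tx": 0, "ty": -0.2266, "tz": -0.0385, "ax": 0, "ay": 0, "az": 0},
  ],
)

```text
time_s: 15.13
tcp_pos: [0.5901, 0.1631, 0.1749]
ee_rot: [[-0.001, -0.399, 0.917], [-0.0, 0.917, 0.399], [-1.0, 0.0, -0.001]]
wrist_force: [0.4, 0.2, -1.0]
gripper_width: 0.27
```

>>> play_rows(
  commands=[
    {"fingers": 1, "tx": 0, "ty": -0.0453, "tz": -0.0077, "ax": 0, "ay": 0, "az": 0},
    {"fingers": 1, "tx": 0, "ty": -0.0906, "tz": -0.0154, "ax": 0, "ay": 0, "az": 0},
    {"fingers": 1, "tx": 0, "ty": -0.1359, "tz": -0.0231, "ax": 0, "ay": 0, "az": 0},
    {"fingers": 1, "tx": 0, "ty": -0.1812, "tz": -0.0308, "ax": 0, "ay": 0, "az": 0},
    {"fingers": 1, "tx": 0, "ty": -0.2265, "tz": -0.0384, "ax": 0, "ay": 0, "az": 0},
  ],
)

```text
time_s: 15.55
tcp_pos: [0.6314, -0.0044, 0.1748]
ee_rot: [[-0.002, -0.398, 0.917], [0.0, 0.917, 0.398], [-1.0, 0.001, -0.001]]
wrist_force: [0.9, 0.6, -0.2]
gripper_width: 0.267
```

>>> play_rows(
  commands=[
    {"fingers": 1, "tx": 0.03, "ty": 0, "tz": 0, "ax": 0, "ay": 0, "az": 0},
    {"fingers": 1, "tx": 0.06, "ty": 0, "tz": 0, "ax": 0, "ay": 0, "az": 0},
    {"fingers": 1, "tx": 0.09, "ty": 0, "tz": 0, "ax": 0, "ay": 0, "az": 0},
    {"fingers": 1, "tx": 0.095, "ty": 0, "tz": 0, "ax": 0, "ay": 0, "az": 0},
    {"fingers": 1, "tx": 0.095, "ty": 0, "tz": 0, "ax": 0, "ay": 0, "az": 0},
  ],
)

```text
time_s: 15.97
tcp_pos: [0.6303, -0.0031, 0.1021]
ee_rot: [[-0.005, -0.398, 0.917], [-0.001, 0.917, 0.398], [-1.0, 0.001, -0.005]]
wrist_force: [0.2, -0.2, -1.2]
gripper_width: 0.268
```

>>> play_rows(
  commands=[
    {"fingers": 1, "tx": 0, "ty": 0, "tz": 0, "ax": 0, "ay": 0, "az": 0},
    {"fingers": 1, "tx": 0, "ty": 0, "tz": 0, "ax": 0, "ay": 0, "az": 0},
    {"fingers": 1, "tx": 0, "ty": 0, "tz": 0, "ax": 0, "ay": 0, "az": 0},
    {"fingers": 1, "tx": 0, "ty": 0, "tz": 0, "ax": 0, "ay": 0, "az": 0},
  ],
)

```text
time_s: 16.3
tcp_pos: [0.6325, -0.0024, 0.1059]
ee_rot: [[0.002, -0.399, 0.917], [0.0, 0.917, 0.399], [-1.0, -0.0, 0.002]]
wrist_force: [0.4, -0.1, -0.7]
gripper_width: 0.268
```

>>> play_rows(
  commands=[
    {"fingers": 1, "tx": 0.005, "ty": 0, "tz": 0, "ax": 0, "ay": 0, "az": 0},
    {"fingers": 1, "tx": 0.0085, "ty": 0, "tz": 0, "ax": 0, "ay": 0, "az": 0},
    {"fingers": 1, "tx": 0.012, "ty": 0, "tz": 0, "ax": 0, "ay": 0, "az": 0},
    {"fingers": 1, "tx": 0.015, "ty": 0, "tz": 0, "ax": 0, "ay": 0, "az": 0},
    {"fingers": 1, "tx": 0.015, "ty": 0, "tz": 0, "ax": 0, "ay": 0, "az": 0},
  ],
)

```text
time_s: 16.72
tcp_pos: [0.6316, -0.0028, 0.0925]
ee_rot: [[-0.001, -0.398, 0.917], [-0.0, 0.917, 0.398], [-1.0, 0.0, -0.001]]
wrist_force: [-0.2, 0.1, -1.1]
gripper_width: 0.265
```

>>> play_rows(
  commands=[
    {"fingers": 1, "tx": 0, "ty": 0, "tz": 0, "ax": 0, "ay": 0, "az": 0},
    {"fingers": 1, "tx": 0, "ty": 0, "tz": 0, "ax": 0, "ay": 0, "az": 0},
  ],
)

```text
time_s: 16.88
tcp_pos: [0.6318, -0.0028, 0.0932]
ee_rot: [[-0.0, -0.398, 0.917], [-0.0, 0.917, 0.398], [-1.0, -0.0, -0.0]]
wrist_force: [-0.3, -0.3, -0.6]
gripper_width: 0.268
```

>>> play_rows(
  commands=[
    {"fingers": 1, "tx": 0.006, "ty": 0, "tz": 0, "ax": 0, "ay": 0, "az": 0},
    {"fingers": 1, "tx": 0.012, "ty": 0, "tz": 0, "ax": 0, "ay": 0, "az": 0},
    {"fingers": 1, "tx": 0.018, "ty": 0, "tz": 0, "ax": 0, "ay": 0, "az": 0},
    {"fingers": 1, "tx": 0.023, "ty": 0, "tz": 0, "ax": 0, "ay": 0, "az": 0},
    {"fingers": 1, "tx": 0.0255, "ty": 0, "tz": 0, "ax": 0, "ay": 0, "az": 0},
  ],
)

```text
time_s: 17.3
tcp_pos: [0.632, -0.0028, 0.0744]
ee_rot: [[-0.0, -0.399, 0.917], [-0.001, 0.917, 0.399], [-1.0, -0.0, -0.0]]
wrist_force: [-3.0, 1.8, 11.0]
gripper_width: 0.266
```

>>> play_rows(
  commands=[
    {"fingers": 1, "tx": 0, "ty": 0, "tz": 0, "ax": 0, "ay": 0, "az": 0},
    {"fingers": 1, "tx": 0, "ty": 0, "tz": 0, "ax": 0, "ay": 0, "az": 0},
  ],
)

```text
time_s: 17.47
tcp_pos: [0.6319, -0.0027, 0.0745]
ee_rot: [[0.0, -0.399, 0.917], [-0.0, 0.917, 0.399], [-1.0, -0.0, 0.0]]
wrist_force: [-0.9, 0.7, 2.1]
gripper_width: 0.265
```

>>> play_rows(
  commands=[
    {"fingers": 0, "tx": 0, "ty": 0, "tz": 0, "ax": 0, "ay": 0, "az": 0},
    {"fingers": 0, "tx": 0, "ty": 0, "tz": 0, "ax": 0, "ay": 0, "az": 0},
    {"fingers": 0, "tx": 0, "ty": 0, "tz": 0, "ax": 0, "ay": 0, "az": 0},
    {"fingers": 0, "tx": 0, "ty": 0, "tz": 0, "ax": 0, "ay": 0, "az": 0},
    {"fingers": 0, "tx": 0, "ty": 0, "tz": 0, "ax": 0, "ay": 0, "az": 0},
  ],
)

```text
time_s: 17.88
tcp_pos: [0.6317, -0.0027, 0.0739]
ee_rot: [[-0.0, -0.398, 0.917], [-0.0, 0.917, 0.398], [-1.0, 0.0, -0.0]]
wrist_force: [-0.3, 0.3, 0.6]
gripper_width: 0.484
```

>>> play_rows(
  commands=[
    {"fingers": 0, "tx": -0.02, "ty": 0, "tz": 0, "ax": 0, "ay": 0, "az": 0},
    {"fingers": 0, "tx": -0.05, "ty": 0, "tz": 0, "ax": 0, "ay": 0, "az": 0},
    {"fingers": 0, "tx": -0.08, "ty": 0, "tz": 0, "ax": 0, "ay": 0, "az": 0},
    {"fingers": 0, "tx": -0.11, "ty": 0, "tz": 0, "ax": 0, "ay": 0, "az": 0},
    {"fingers": 0, "tx": -0.16, "ty": 0, "tz": 0, "ax": 0, "ay": 0, "az": 0},
  ],
)

```text
time_s: 18.3
tcp_pos: [0.6298, -0.0028, 0.192]
ee_rot: [[-0.007, -0.398, 0.917], [-0.0, 0.917, 0.398], [-1.0, 0.002, -0.006]]
wrist_force: [-0.1, 0.2, -0.2]
gripper_width: 0.5
```

>>> play_rows(
  commands=[
    {"fingers": 0, "tx": 0, "ty": -0.0226, "tz": -0.0351, "ax": 0, "ay": 0, "az": 0},
    {"fingers": 0, "tx": 0, "ty": -0.0451, "tz": -0.0703, "ax": 0, "ay": 0, "az": 0},
    {"fingers": 0, "tx": 0, "ty": -0.0677, "tz": -0.1054, "ax": 0, "ay": 0, "az": 0},
    {"fingers": 0, "tx": 0, "ty": -0.0903, "tz": -0.1405, "ax": 0, "ay": 0, "az": 0},
    {"fingers": 0, "tx": 0, "ty": -0.1129, "tz": -0.1757, "ax": 0, "ay": 0, "az": 0},
  ],
)

```text
time_s: 18.72
tcp_pos: [0.5437, -0.1338, 0.1942]
ee_rot: [[0.0, -0.399, 0.917], [0.0, 0.917, 0.399], [-1.0, -0.0, 0.0]]
wrist_force: [0.3, 0.0, 1.4]
gripper_width: 0.503
```

>>> play_rows(
  commands=[
    {"fingers": 0, "tx": 0.01, "ty": -0.0226, "tz": -0.0351, "ax": 0.036, "ay": 0, "az": 0},
    {"fingers": 0, "tx": 0.02, "ty": -0.0451, "tz": -0.0703, "ax": 0.072, "ay": 0, "az": 0},
    {"fingers": 0, "tx": 0.03, "ty": -0.0677, "tz": -0.1054, "ax": 0.108, "ay": 0, "az": 0},
    {"fingers": 0, "tx": 0.04, "ty": -0.0903, "tz": -0.1405, "ax": 0.144, "ay": 0, "az": 0},
    {"fingers": 0, "tx": 0.06, "ty": -0.1128, "tz": -0.1756, "ax": 0.18, "ay": 0, "az": 0},
  ],
)

```text
time_s: 19.13
tcp_pos: [0.4576, -0.2644, 0.1502]
ee_rot: [[0.004, 0.16, 0.987], [-0.001, 0.987, -0.16], [-1.0, -0.001, 0.004]]
wrist_force: [1.2, -1.2, 1.5]
gripper_width: 0.502
```

>>> play_rows(
  commands=[
    {"fingers": 0, "tx": 0, "ty": 0, "tz": 0, "ax": 0.036, "ay": 0, "az": 0},
    {"fingers": 0, "tx": 0, "ty": 0, "tz": 0, "ax": 0.0728, "ay": 0, "az": 0},
    {"fingers": 0, "tx": 0, "ty": 0, "tz": 0, "ax": 0.0728, "ay": 0, "az": 0},
    {"fingers": 0, "tx": 0, "ty": 0, "tz": 0, "ax": 0.0728, "ay": 0, "az": 0},
    {"fingers": 0, "tx": 0, "ty": 0, "tz": 0, "ax": 0.0728, "ay": 0, "az": 0},
  ],
)

```text
time_s: 19.55
tcp_pos: [0.4578, -0.2628, 0.1493]
ee_rot: [[0.0, 0.372, 0.928], [-0.0, 0.928, -0.372], [-1.0, 0.0, 0.0]]
wrist_force: [-0.6, -0.6, -0.5]
gripper_width: 0.499
```

Run:
```python
from fit import *
s=cap('side');p=cap('top')
for k in('logger_orange','logger_blue','wedge'): print(k,[(np.round(d['uv']).tolist(),round(d['score'],2)) for d in spotter.find_in(k,s)][:3])
q,e,n=fit([[circ(0,0,.094,.012)]],[.6328,-.0008,0],[s],w=(1,-.3,-.8),yaw=False); print('orange cap side',q[:2].round(4),round(e,2),n)
q,e,n=fit([[circ(0,0,.094,.012)]],[.648,.0675,0],[s],w=(-1,-.3,.6),yaw=False); print('blue cap side',q[:2].round(4),round(e,2),n)
B=lambda a:seg(np.array([.1,-.065,.048]),np.array([.1,.065,.048]))
def lip(pi,w):
    L=[seg(np.array([-.004,-.075,.02]),np.array([-.004,.075,.02]))]
    return L
W=lambda *a:np.array(a)
wt=[seg(W(.12,-.02,.006),W(.12,.02,.006)),seg(W(.02,.02,.028),W(.12,.02,.006)),seg(W(.02,-.02,.028),W(.12,-.02,.006))]
print('wedge side',*[np.round(z,4) for z in fit([wt],[.4574,-.2638,-.382],[s],w=(1,-.3,-.6))])
print(r.sense()['joints'])
save(np.hstack([cv2.resize(s['image'][150:240,225:325],None,fx=4,fy=4,interpolation=2),cv2.resize(s['image'][130:220,335:435],None,fx=4,fy=4,interpolation=2)]),'g5')
```

```text
logger_orange [([289.0, 182.0], 0.51)]
logger_blue [([268.0, 195.0], 0.61), ([166.0, 326.0], 0.37)]
wedge [([459.0, 162.0], 0.61), ([385.0, 172.0], 0.6), ([338.0, 302.0], 0.58)]
orange cap side [6.315e-01 4.000e-04] 0.19 48
blue cap side [0.6454 0.0691] 0.25 48
wedge side [ 0.458  -0.2619 -0.3807] 0.2681 73
[-1.22255362e+01  1.77615584e+01 -2.06189099e+01 -2.33376148e-03
 -5.16109423e+01 -9.97234647e+01]
```

View pics/g5.png

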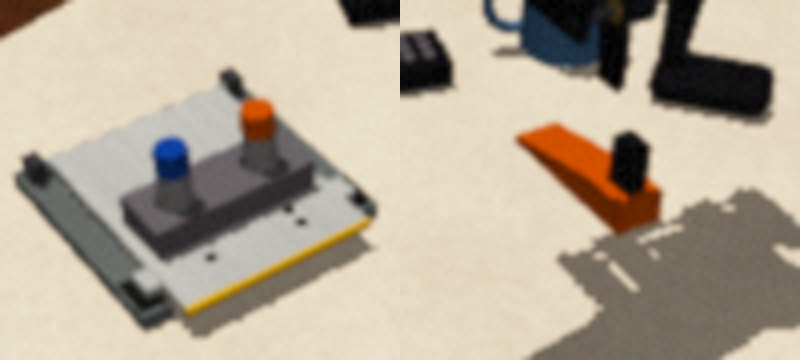

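Both loggers stand equally deep: blue at crop px (172,175), orange at (258,130) behind two dots. The wedge at crop px (600,175) hasn't moved and lies under the fingers. Next I'll grip its tab.

>>> play_rows(
  commands=[
    {"fingers": 0, "tx": 0.03, "ty": 0, "tz": 0, "ax": 0, "ay": 0, "az": 0},
    {"fingers": 0, "tx": 0.06, "ty": 0, "tz": 0, "ax": 0, "ay": 0, "az": 0},
    {"fingers": 0, "tx": 0.09, "ty": 0, "tz": 0, "ax": 0, "ay": 0, "az": 0},
    {"fingers": 0, "tx": 0.115, "ty": 0, "tz": 0, "ax": 0, "ay": 0, "az": 0},
    {"fingers": 0, "tx": 0.124, "ty": 0, "tz": 0, "ax": 0, "ay": 0, "az": 0},
  ],
)

```text
time_s: 20.22
tcp_pos: [0.456, -0.2623, 0.0536]
ee_rot: [[-0.005, 0.375, 0.927], [0.002, 0.927, -0.375], [-1.0, -0.0, -0.005]]
wrist_force: [-0.9, 0.1, -0.4]
gripper_width: 0.499
```

>>> play_rows(
  commands=[
    {"fingers": 0, "tx": 0, "ty": 0, "tz": 0, "ax": 0, "ay": 0, "az": 0},
    {"fingers": 0, "tx": 0, "ty": 0, "tz": 0, "ax": 0, "ay": 0, "az": 0},
    {"fingers": 1, "tx": 0, "ty": 0, "tz": 0, "ax": 0, "ay": 0, "az": 0},
    {"fingers": 1, "tx": 0, "ty": 0, "tz": 0, "ax": 0, "ay": 0, "az": 0},
    {"fingers": 1, "tx": 0, "ty": 0, "tz": 0, "ax": 0, "ay": 0, "az": 0},
  ],
)

```text
time_s: 20.63
tcp_pos: [0.4583, -0.2631, 0.0573]
ee_rot: [[0.002, 0.375, 0.927], [-0.001, 0.927, -0.375], [-1.0, 0.0, 0.002]]
wrist_force: [0.4, 0.9, -0.3]
gripper_width: 0.352
```

>>> play_rows(
  commands=[
    {"fingers": 1, "tx": 0, "ty": 0, "tz": 0, "ax": 0, "ay": 0, "az": 0},
    {"fingers": 1, "tx": 0, "ty": 0, "tz": 0, "ax": 0, "ay": 0, "az": 0},
    {"fingers": 1, "tx": 0, "ty": 0, "tz": 0, "ax": 0, "ay": 0, "az": 0},
    {"fingers": 1, "tx": 0, "ty": 0, "tz": 0, "ax": 0, "ay": 0, "az": 0},
    {"fingers": 1, "tx": 0, "ty": 0, "tz": 0, "ax": 0, "ay": 0, "az": 0},
  ],
)

```text
time_s: 21.05
tcp_pos: [0.4577, -0.2631, 0.0567]
ee_rot: [[0.0, 0.375, 0.927], [-0.0, 0.927, -0.375], [-1.0, -0.0, 0.0]]
wrist_force: [-0.9, 0.8, 5.2]
gripper_width: 0.205
```

>>> play_rows(
  commands=[
    {"fingers": 1, "tx": -0.016, "ty": 0, "tz": 0, "ax": 0, "ay": 0, "az": 0},
    {"fingers": 1, "tx": -0.016, "ty": 0.04, "tz": -0.0342, "ax": 0, "ay": 0, "az": 0},
    {"fingers": 1, "tx": -0.016, "ty": 0.08, "tz": -0.0684, "ax": 0, "ay": 0, "az": 0},
    {"fingers": 1, "tx": -0.016, "ty": 0.12, "tz": -0.1026, "ax": 0, "ay": 0, "az": 0},
    {"fingers": 1, "tx": -0.016, "ty": 0.1604, "tz": -0.1368, "ax": 0, "ay": 0, "az": 0},
  ],
)

```text
time_s: 21.47
tcp_pos: [0.4063, -0.1118, 0.0676]
ee_rot: [[-0.001, 0.377, 0.926], [0.0, 0.926, -0.377], [-1.0, -0.0, -0.001]]
wrist_force: [1.0, 1.3, -0.7]
gripper_width: 0.207
```

>>> play_rows(
  commands=[
    {"fingers": 1, "tx": 0, "ty": 0.049, "tz": -0.0188, "ax": -0.0104, "ay": 0, "az": 0},
    {"fingers": 1, "tx": 0, "ty": 0.0979, "tz": -0.0376, "ax": -0.0207, "ay": 0, "az": 0},
    {"fingers": 1, "tx": 0, "ty": 0.1469, "tz": -0.0563, "ax": -0.0311, "ay": 0, "az": 0},
    {"fingers": 1, "tx": 0, "ty": 0.1958, "tz": -0.0751, "ax": -0.0414, "ay": 0, "az": 0},
    {"fingers": 1, "tx": 0, "ty": 0.2448, "tz": -0.0939, "ax": -0.0518, "ay": 0, "az": 0},
  ],
)

```text
time_s: 21.88
tcp_pos: [0.4103, 0.0854, 0.0679]
ee_rot: [[-0.001, 0.218, 0.976], [-0.0, 0.976, -0.218], [-1.0, -0.0, -0.001]]
wrist_force: [1.1, -0.4, -1.2]
gripper_width: 0.204
```

>>> play_rows(
  commands=[
    {"fingers": 1, "tx": 0, "ty": 0, "tz": 0, "ax": 0, "ay": 0, "az": 0},
    {"fingers": 1, "tx": 0, "ty": 0, "tz": 0, "ax": 0, "ay": 0, "az": 0},
    {"fingers": 1, "tx": 0, "ty": 0, "tz": 0, "ax": 0, "ay": 0, "az": 0},
    {"fingers": 1, "tx": 0, "ty": 0, "tz": 0, "ax": 0, "ay": 0, "az": 0},
  ],
)

```text
time_s: 22.22
tcp_pos: [0.4105, 0.0826, 0.0677]
ee_rot: [[-0.001, 0.221, 0.975], [-0.001, 0.975, -0.221], [-1.0, -0.001, -0.001]]
wrist_force: [-0.1, -0.1, -1.4]
gripper_width: 0.211
```

Run:
```python
from fit import *
p=cap('top');s=cap('side')
save(np.hstack([cv2.resize(p['image'][150:270,250:350],None,fx=4,fy=4,interpolation=2),cv2.resize(s['image'][160:280,240:340],None,fx=4,fy=4,interpolation=2)]),'g6')
```

```text
(no output)
```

View pics/g6.png

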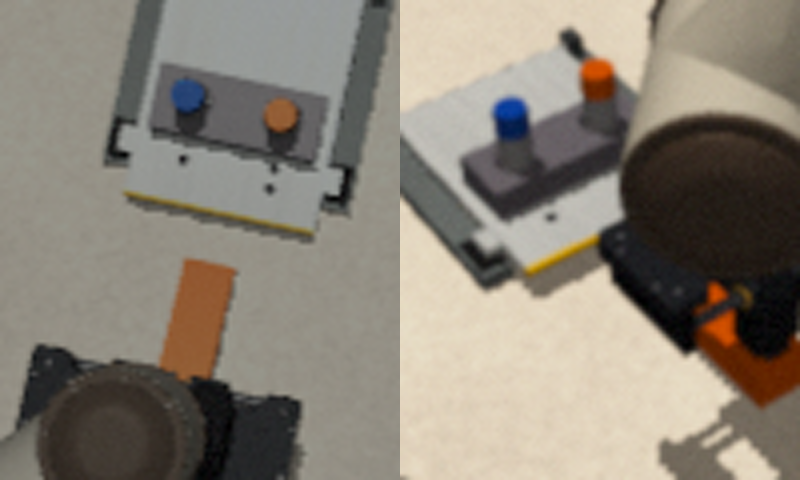

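>>> play_rows(
  commands=[
    {"fingers": 1, "tx": 0.006, "ty": 0, "tz": 0, "ax": 0, "ay": 0, "az": 0},
    {"fingers": 1, "tx": 0.011, "ty": 0, "tz": 0, "ax": 0, "ay": 0, "az": 0},
    {"fingers": 1, "tx": 0.0145, "ty": 0, "tz": 0, "ax": 0, "ay": 0, "az": 0},
    {"fingers": 1, "tx": 0.0145, "ty": 0, "tz": 0, "ax": 0, "ay": 0, "az": 0},
    {"fingers": 1, "tx": 0.0145, "ty": 0, "tz": 0, "ax": 0, "ay": 0, "az": 0},
  ],
)

```text
time_s: 22.73
tcp_pos: [0.4111, 0.0833, 0.057]
ee_rot: [[-0.0, 0.22, 0.975], [-0.0, 0.975, -0.22], [-1.0, -0.0, -0.0]]
wrist_force: [0.2, 0.1, -1.2]
gripper_width: 0.204
```

>>> play_rows(
  commands=[
    {"fingers": 1, "tx": 0.0005, "ty": 0, "tz": 0.0, "ax": 0, "ay": 0, "az": 0},
    {"fingers": 1, "tx": 0.0005, "ty": 0, "tz": 0, "ax": 0, "ay": 0, "az": 0},
  ],
)

```text
time_s: 22.9
tcp_pos: [0.4111, 0.0836, 0.0568]
ee_rot: [[-0.0, 0.22, 0.976], [-0.0, 0.976, -0.22], [-1.0, -0.0, -0.0]]
wrist_force: [1.0, -0.8, -1.0]
gripper_width: 0.204
```

>>> play_rows(
  commands=[
    {"fingers": 1, "tx": 0.0008, "ty": 0, "tz": 0.02, "ax": 0, "ay": 0, "az": 0},
    {"fingers": 1, "tx": 0.0008, "ty": 0, "tz": 0.045, "ax": 0, "ay": 0, "az": 0},
    {"fingers": 1, "tx": 0.0008, "ty": 0, "tz": 0.07, "ax": 0, "ay": 0, "az": 0},
    {"fingers": 1, "tx": 0.0008, "ty": 0, "tz": 0.09, "ax": 0, "ay": 0, "az": 0},
    {"fingers": 1, "tx": 0.0008, "ty": 0, "tz": 0.105, "ax": 0, "ay": 0, "az": 0},
  ],
)

```text
time_s: 23.32
tcp_pos: [0.4889, 0.0662, 0.0566]
ee_rot: [[-0.0, 0.22, 0.976], [-0.0, 0.976, -0.22], [-1.0, -0.0, -0.0]]
wrist_force: [-4.1, 1.2, 6.6]
gripper_width: 0.206
```

>>> play_rows(
  commands=[
    {"fingers": 1, "tx": 0, "ty": 0, "tz": 0, "ax": 0, "ay": 0, "az": 0},
    {"fingers": 1, "tx": 0, "ty": 0, "tz": 0, "ax": 0, "ay": 0, "az": 0},
    {"fingers": 1, "tx": 0, "ty": 0, "tz": 0, "ax": 0, "ay": 0, "az": 0},
  ],
)

```text
time_s: 23.57
tcp_pos: [0.4884, 0.0668, 0.0567]
ee_rot: [[0.002, 0.219, 0.976], [0.001, 0.976, -0.219], [-1.0, 0.001, 0.002]]
wrist_force: [2.7, 1.2, 0.2]
gripper_width: 0.206
```

>>> play_rows(
  commands=[
    {"fingers": 1, "tx": 0, "ty": 0, "tz": 0.005, "ax": 0, "ay": 0, "az": 0},
    {"fingers": 1, "tx": 0, "ty": 0, "tz": 0.009, "ax": 0, "ay": 0, "az": 0},
    {"fingers": 1, "tx": 0, "ty": 0, "tz": 0.013, "ax": 0, "ay": 0, "az": 0},
    {"fingers": 1, "tx": 0, "ty": 0, "tz": 0.017, "ax": 0, "ay": 0, "az": 0},
    {"fingers": 1, "tx": 0, "ty": 0, "tz": 0.02, "ax": 0, "ay": 0, "az": 0},
  ],
)

```text
time_s: 23.98
tcp_pos: [0.4974, 0.0625, 0.0566]
ee_rot: [[-0.01, 0.22, 0.975], [-0.002, 0.975, -0.22], [-1.0, -0.004, -0.009]]
wrist_force: [-14.6, 4.3, 15.5]
gripper_width: 0.206
```

>>> play_rows(
  commands=[
    {"fingers": 1, "tx": 0, "ty": 0, "tz": 0.004, "ax": 0, "ay": 0, "az": 0},
    {"fingers": 1, "tx": 0, "ty": 0, "tz": 0.008, "ax": 0, "ay": 0, "az": 0},
    {"fingers": 1, "tx": 0, "ty": 0, "tz": 0.012, "ax": 0, "ay": 0, "az": 0},
    {"fingers": 1, "tx": 0, "ty": 0, "tz": 0.015, "ax": 0, "ay": 0, "az": 0},
    {"fingers": 1, "tx": 0, "ty": 0, "tz": 0.015, "ax": 0, "ay": 0, "az": 0},
  ],
)

```text
time_s: 24.4
tcp_pos: [0.5078, 0.0595, 0.0566]
ee_rot: [[-0.011, 0.221, 0.975], [-0.003, 0.975, -0.221], [-1.0, -0.005, -0.01]]
wrist_force: [-14.2, 1.4, 15.3]
gripper_width: 0.21
```

>>> play_rows(
  commands=[
    {"fingers": 1, "tx": 0, "ty": 0, "tz": 0, "ax": 0, "ay": 0, "az": 0},
    {"fingers": 1, "tx": 0, "ty": 0, "tz": 0, "ax": 0, "ay": 0, "az": 0},
    {"fingers": 1, "tx": 0, "ty": 0, "tz": 0, "ax": 0, "ay": 0, "az": 0},
    {"fingers": 1, "tx": 0, "ty": 0, "tz": 0, "ax": 0, "ay": 0, "az": 0},
    {"fingers": 1, "tx": 0, "ty": 0, "tz": 0, "ax": 0, "ay": 0, "az": 0},
  ],
)

```text
time_s: 24.82
tcp_pos: [0.5078, 0.0595, 0.0566]
ee_rot: [[-0.011, 0.22, 0.975], [-0.003, 0.975, -0.22], [-1.0, -0.005, -0.01]]
wrist_force: [-13.0, 2.4, 14.9]
gripper_width: 0.203
```

Run:
```python
from fit import *
p=cap('top');s=cap('side');st=r.sense();print(st['tcp_pos'],st['wrist_force'],st['gripper_width'])
c0=np.load('p0.npz')
save(np.hstack([cv2.resize(p['image'][150:250,265:345],None,fx=4.8,fy=4.8,interpolation=2),cv2.resize(s['image'][160:260,235:315],None,fx=4.8,fy=4.8,interpolation=2)]),'g7')
# left end of the lip & cap heights vs. lift, side view: fit block/plate with carrier angle
for th in(0,.01,.02,.03,.04):
    X=np.array([[.195-.195*np.cos(th),0.07,.02+.195*np.sin(th)]]);print(th,PJ(s,world(X,[.5676,.0504,-.2259])).round(1))
def ends(I): 
    h=cv2.cvtColor(I,cv2.COLOR_RGB2HSV);m=((h[...,0]>19)&(h[...,0]<28)&(h[...,1]>190)&(h[...,2]>90));m[:,:240]=0;m[:170]=0;m[240:]=0;m[:,330:]=0
    v,u=np.nonzero(m);return [(k,round(float(v[u==k].mean()),2)) for k in range(255,290,3) if (u==k).any()]
print(ends(c0['J']));print(ends(s['image']))
for n,w,x in(('orange',(1,-.3,-.8),(.6315,.0004)),('blue',(-1,-.3,.6),(.6454,.0691))):
    print(n,fit([[circ(0,0,.094,.012)]],[*x,0],[s],w=w,yaw=False)[0][:2].round(4),fit([[circ(0,0,.076,.012)]],[.4969,.3196,0],[s],w=(-1,.6,-.2),yaw=False)[0][:2].round(4))
```

```text
[0.50780943 0.05949112 0.05659338] [-13.23246879   2.44511119  13.97164679] 0.19985733985015822
0 [[272.5 227.2]]
0.01 [[272.4 226.7]]
0.02 [[272.4 226.2]]
0.03 [[272.3 225.6]]
0.04 [[272.2 225.1]]
[(273, 227.0), (276, 225.5), (279, 224.0), (282, 222.5), (285, 221.0), (288, 219.5)]
[(273, 226.5), (276, 224.5), (279, 223.5)]
orange [0.6157 0.0148] [0.4965 0.3196]
blue [0.6454 0.0691] [0.4965 0.3196]
  return _methods._mean(a, axis=axis, dtype=dtype,
  ret = ret.dtype.type(ret / rcount)
```

View pics/g7.png

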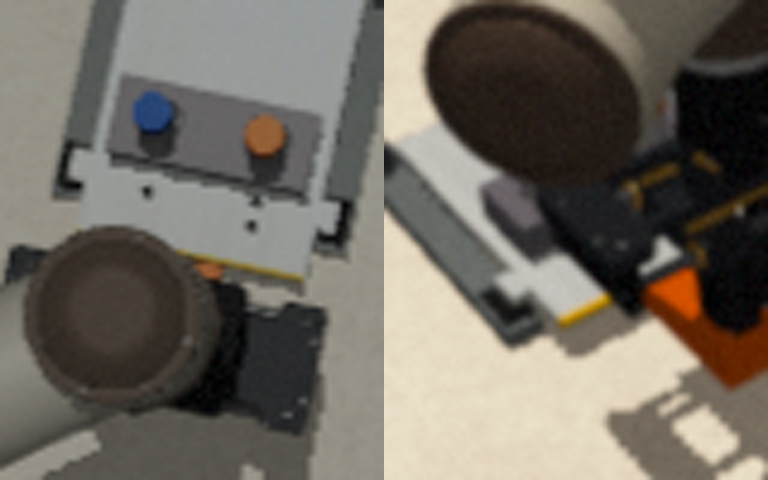

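>>> play_rows(
  commands=[
    {"fingers": 1, "tx": 0, "ty": 0, "tz": 0.0025, "ax": 0, "ay": 0, "az": 0},
    {"fingers": 1, "tx": 0, "ty": 0, "tz": 0.005, "ax": 0, "ay": 0, "az": 0},
    {"fingers": 1, "tx": 0, "ty": 0, "tz": 0.007, "ax": 0, "ay": 0, "az": 0},
    {"fingers": 1, "tx": 0, "ty": 0, "tz": 0.007, "ax": 0, "ay": 0, "az": 0},
    {"fingers": 1, "tx": 0, "ty": 0, "tz": 0.007, "ax": 0, "ay": 0, "az": 0},
  ],
)

```text
time_s: 25.33
tcp_pos: [0.5126, 0.0583, 0.0566]
ee_rot: [[-0.012, 0.221, 0.975], [-0.003, 0.975, -0.221], [-1.0, -0.006, -0.011]]
wrist_force: [-12.5, 2.4, 15.5]
gripper_width: 0.205
```

>>> play_rows(
  commands=[
    {"fingers": 1, "tx": 0, "ty": 0, "tz": 0, "ax": 0, "ay": 0, "az": 0},
    {"fingers": 1, "tx": 0, "ty": 0, "tz": 0, "ax": 0, "ay": 0, "az": 0},
    {"fingers": 1, "tx": 0, "ty": 0, "tz": 0, "ax": 0, "ay": 0, "az": 0},
  ],
)

```text
time_s: 25.58
tcp_pos: [0.5126, 0.0583, 0.0566]
ee_rot: [[-0.012, 0.22, 0.975], [-0.003, 0.975, -0.221], [-1.0, -0.005, -0.011]]
wrist_force: [-13.2, 2.5, 16.2]
gripper_width: 0.203
```

Run:
```python
from fit import *
from scipy.optimize import minimize_scalar
s=cap('side');c0=np.load('p0.npz');st=r.sense();print(st['tcp_pos'],st['wrist_force'].round(1) if hasattr(st['wrist_force'],'round') else st['wrist_force'])
def yc(I):
    f=I.astype(float);y=np.clip((f[...,0]+f[...,1])/2-f[...,2]-45,0,None)[205:240,266:279];v=np.arange(205,240)[:,None]
    return ((y*v).sum(0)/(y.sum(0)+1e-9)).round(2),y.sum(0).round()
a,wa=yc(c0['J']);b,wb=yc(s['image']);print(a,wa);print(b,wb);print('shift',(b-a).round(2),'px; 0.52 px per 0.01 rad')
# top: cap positions now, model with tilt
p=cap('top')
for n,w,ly in(('blue',(-1,-.3,.6),.035),('orange',(1,-.3,-.8),-.035)):
    o=[]
    for I in(c0['I'],): pass
    q=fit([[circ(0,0,.094,.012)]],world(np.array([[.075,ly,0]]),[.5673,.0455,-.2164])[0],[p],w=w,yaw=False);print(n,'top cap now',q[0][:2].round(4),q[1].round(2))
```

```text
[0.51263098 0.05833028 0.05658175] [-12.8   2.9  15.6]
[  0.     0.     0.     0.     0.   227.27 227.08 226.68 226.2  225.72
 225.2  224.71 224.19] [  0.   0.   0.   0.   0.  44. 152. 208. 194. 212. 192. 214. 194.]
[  0.     0.     0.     0.   226.   226.12 226.01 225.58 225.08 224.55
 224.08 223.57 223.12] [  0.   0.   0.   0.   1. 112. 220. 239. 254. 250. 253. 248. 262.]
shift [  0.     0.     0.     0.   226.    -1.15  -1.07  -1.1   -1.12  -1.17
  -1.12  -1.14  -1.07] px; 0.52 px per 0.01 rad
blue top cap now [0.6472 0.0643] 0.22
orange top cap now [ 0.6326 -0.0034] 0.09
```

Lip lift by image is 1.11 px, about 0.021 rad or 4.2 mm. By wedge travel it is 4.2 mm. The two agree and sit mid-range, so I'm handing in.

```bash
python3 -c "
from h import *
print(job.finish_job()); s=r.sense(); print(s['time_s'],s['tcp_pos'],s['wrist_force'],s['gripper_width'])"
```

```text
the job is handed in; nothing more can be done
None
the job is handed in; nothing more can be done
```

The job is done and handed in at about 26 s; the interface gives no verdict. The blue logger is in pocket one, and after it the orange one went into pocket two. The orange wedge is under the lip and still gripped.

- **Loggers:** I felt each logger touch the pocket floor at the expected height before letting go. The pictures then showed both standing upright at equal depth. The first insertion (blue) hit the rim with about 15 N before it slipped in.
- **Lift:** the lip is up about 4.2 mm (0.021 rad). The lip's shift in the side picture and the wedge's travel past first contact both give this value.
- **Wedge grip:** the wedge is flat, at the same height as when I picked it up, with the tool tilted by about 0.01 rad. The fingers are closed on the tab with about 13 N of push and 15 N downwards.
- **Other things:** the green logger measured as unmoved. I did not measure the other bench items again at the end, but no move came near them.
- **Checks that disagreed:** the two cameras differ by 3 to 4 mm in y, which I corrected using the first grasp. Two measurements were unusable: the fit of the held blue logger in shadow, and a late side-view fit of the orange cap hidden behind the arm. The last top-view fit put both caps where they belong.

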